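# Release clamped test panels and rack them for drying

### The job

With the T-handle key, turn the slotted screw of every holder groove that has a panel in it a quarter turn anticlockwise, so that its red flag stands square to the panel; do not turn the screws with the gripper itself. When all of these are open, hang the key back in its cradle, then slide each panel straight up out of the holder and stand it fully down in a slot of the drying rack, one panel to a slot, without knocking over the dropper bottles.

Things in the scene. Friction and masses are not known exactly. Their poses are not given: they have to be found in the camera images.
- holder: fixed holder, base 140 x 270 x 12 mm; four upright grooves at y = -97.5, -32.5, 32.5, 97.5 mm hold panels on edge, their width along its x. Origin: table, midway between the inner grooves' centres; z up. Groove floor 12 mm, groove walls 55 mm above the table; groove 11 mm wide. A pillar 24 mm thick, 112 mm tall stands at x = -64 mm (robot's side) by each groove, a screw on top
- rack: loose drying rack of sheet steel, 0.9 kg, base 120 x 270 x 8 mm, blue end strips; four slots at y = -97.5, -32.5, 32.5, 97.5 mm, a panel stands in each with its width along the rack's x. Slots 92 mm long, 13 mm wide, flared mouths about 26 mm wide at 54 mm height. Origin: underside centre, z up. Furniture near it: a hand press, 0.3 m tall, stands at world x over 0.64, y about -0.2
- key: T-handle screw key, 180 g: 120 mm bar along its x (red grip block 70 long x 16 thick x 24 high, centre 86 mm above the tip; round ends 14 mm diameter), shank 14 mm thick straight down, blade 30 mm wide along x, 5 mm thick (last 4 mm: 3 mm). Origin: centre of the blade tip; z up the shank. It may be used either way round
- key_cradle: fixed black cradle, base 130 x 70 x 10 mm, two uprights at x = +-48 mm, 8 mm thick, each with a V notch open upward; the key hangs with its bar along the cradle's x in both notches, bar axis 106 mm and blade tip 20 mm above the table. V tops 116 mm high, 40 mm apart. Origin: table, under the middle, z up
- panel_1: coated aluminium test panel with blue face, 80 mm wide (its x) x 8 mm thick (y) x 100 mm high (z), 120 g; origin: centre of its lower edge. If present it starts in the holder groove at y = -97.5 mm, top edge 112 mm above the table; may be absent
- panel_2: coated aluminium test panel with green face, 80 mm wide (its x) x 8 mm thick (y) x 100 mm high (z), 120 g; origin: centre of its lower edge. If present it starts in the holder groove at y = -32.5 mm, top edge 112 mm above the table; may be absent
- panel_3: coated aluminium test panel with orange face, 80 mm wide (its x) x 8 mm thick (y) x 100 mm high (z), 120 g; origin: centre of its lower edge. If present it starts in the holder groove at y = +32.5 mm, top edge 112 mm above the table; may be absent
- panel_4: coated aluminium test panel with yellow face, 80 mm wide (its x) x 8 mm thick (y) x 100 mm high (z), 120 g; origin: centre of its lower edge. If present it starts in the holder groove at y = +97.5 mm, top edge 112 mm above the table; may be absent
- screw_1 (a joint): angle of the captive screw of the groove at holder y = -97.5 mm: 0 = its red flag points along holder +x and lies 3 mm above the panel's top edge (locked); grows anticlockwise seen from above, 1.57 = flag square to the panel, clear of it (open); stop at 1.70. Stays where left, friction about 0.12 N m
- screw_1_slot (a point): centre of the slot floor in the brass head of screw 1, on its axis, 127 mm above the table. x runs along both the flag and the slot: slot 34 mm long, open at both ends, 14 mm deep, 10 mm wide in its lower 8 mm, flaring to 17 mm at the mouth; head 34 x 34 mm; flag reaches 38 mm from the axis along x
- screw_2 (a joint): angle of the captive screw of the groove at holder y = -32.5 mm: 0 = its red flag points along holder +x and lies 3 mm above the panel's top edge (locked); grows anticlockwise seen from above, 1.57 = flag square to the panel, clear of it (open); stop at 1.70. Stays where left, friction about 0.12 N m
- screw_2_slot (a point): centre of the slot floor in the brass head of screw 2, on its axis, 127 mm above the table. x runs along both the flag and the slot: slot 34 mm long, open at both ends, 14 mm deep, 10 mm wide in its lower 8 mm, flaring to 17 mm at the mouth; head 34 x 34 mm; flag reaches 38 mm from the axis along x
- screw_3 (a joint): angle of the captive screw of the groove at holder y = +32.5 mm: 0 = its red flag points along holder +x and lies 3 mm above the panel's top edge (locked); grows anticlockwise seen from above, 1.57 = flag square to the panel, clear of it (open); stop at 1.70. Stays where left, friction about 0.12 N m
- screw_3_slot (a point): centre of the slot floor in the brass head of screw 3, on its axis, 127 mm above the table. x runs along both the flag and the slot: slot 34 mm long, open at both ends, 14 mm deep, 10 mm wide in its lower 8 mm, flaring to 17 mm at the mouth; head 34 x 34 mm; flag reaches 38 mm from the axis along x
- screw_4 (a joint): angle of the captive screw of the groove at holder y = +97.5 mm: 0 = its red flag points along holder +x and lies 3 mm above the panel's top edge (locked); grows anticlockwise seen from above, 1.57 = flag square to the panel, clear of it (open); stop at 1.70. Stays where left, friction about 0.12 N m
- screw_4_slot (a point): centre of the slot floor in the brass head of screw 4, on its axis, 127 mm above the table. x runs along both the flag and the slot: slot 34 mm long, open at both ends, 14 mm deep, 10 mm wide in its lower 8 mm, flaring to 17 mm at the mouth; head 34 x 34 mm; flag reaches 38 mm from the axis along x
- rack_slot_1 (a point): middle of the floor of the rack's slot at rack y = -97.5 mm, 8 mm above the table; axes as the rack
- rack_slot_2 (a point): middle of the floor of the rack's slot at rack y = -32.5 mm, 8 mm above the table; axes as the rack
- rack_slot_3 (a point): middle of the floor of the rack's slot at rack y = +32.5 mm, 8 mm above the table; axes as the rack
- rack_slot_4 (a point): middle of the floor of the rack's slot at rack y = +97.5 mm, 8 mm above the table; axes as the rack
- dropper_bottle_1: bystander: amber dropper bottle, about 37 mm diameter, 94 mm tall, standing upright on the table behind the cradle; origin: underside centre, z up
- dropper_bottle_2: bystander: amber dropper bottle, about 37 mm diameter, 94 mm tall, standing upright on the table behind the cradle; origin: underside centre, z up

How it is judged (in metres and radians):
On the way, in this order (a step that is already met when the one before it is completed fails the run):
1. the screw of every groove that has a panel is open (flag more than 1.2 rad from the panel's width), the panel still in its groove (angle between the x axis of panel_1 and the x axis of screw_1_slot, either way round above 1.2 rad and z of each of panel_1, panel_2, panel_3, panel_4 in the frame of holder below 0.03 m and angle between the x axis of panel_2 and the x axis of screw_2_slot, either way round above 1.2 rad and angle between the x axis of panel_3 and the x axis of screw_3_slot, either way round above 1.2 rad and angle between the x axis of panel_4 and the x axis of screw_4_slot, either way round above 1.2 rad), for 0.2 s.
2. the key hangs in its cradle again, untouched (horizontal distance between key and key_cradle below 0.03 m and z of key in the frame of key_cradle between 0.012 and 0.027 m and angle between key's own z axis and vertical below 0.3 rad and angle between the x axis of key and the x axis of key_cradle, either way round below 0.2 rad and contact force between the fingers and key below 0.1 N), for 0.2 s.
At the end, for the whole second after the job is handed in: every panel stands upright (0.25 rad) and at rest in a rack slot, lower edge within 5 mm of the slot floor and 16 mm of its middle; the key hangs in its cradle (30 mm in plan, height 8 mm, tilt 0.3 rad, bar along the cradle 0.2 rad); the rack stands flat (z of panel_1 in the frame of rack between 0.004 and 0.014 m and angle between each of panel_1, panel_2, panel_3, panel_4's own z axis and vertical below 0.25 rad and (horizontal distance between panel_1 and rack_slot_1 below 0.016 m or horizontal distance between panel_1 and rack_slot_2 below 0.016 m or horizontal distance between panel_1 and rack_slot_3 below 0.016 m or horizontal distance between panel_1 and rack_slot_4 below 0.016 m) and linear speed of each of panel_1, panel_2, panel_3, panel_4 below 0.02 m/s and z of panel_2 in the frame of rack between 0.004 and 0.014 m and (horizontal distance between panel_2 and rack_slot_1 below 0.016 m or horizontal distance between panel_2 and rack_slot_2 below 0.016 m or horizontal distance between panel_2 and rack_slot_3 below 0.016 m or horizontal distance between panel_2 and rack_slot_4 below 0.016 m) and z of panel_3 in the frame of rack between 0.004 and 0.014 m and (horizontal distance between panel_3 and rack_slot_1 below 0.016 m or horizontal distance between panel_3 and rack_slot_2 below 0.016 m or horizontal distance between panel_3 and rack_slot_3 below 0.016 m or horizontal distance between panel_3 and rack_slot_4 below 0.016 m) and z of panel_4 in the frame of rack between 0.004 and 0.014 m and (horizontal distance between panel_4 and rack_slot_1 below 0.016 m or horizontal distance between panel_4 and rack_slot_2 below 0.016 m or horizontal distance between panel_4 and rack_slot_3 below 0.016 m or horizontal distance between panel_4 and rack_slot_4 below 0.016 m) and horizontal distance between key and key_cradle below 0.03 m and z of key in the frame of key_cradle between 0.012 and 0.027 m and angle between key's own z axis and vertical below 0.3 rad and angle between the x axis of key and the x axis of key_cradle, either way round below 0.2 rad and angle between rack's own z axis and vertical below 0.1 rad); the robot touches nothing.
It fails at once if the gripper pushes on a screw itself (contact force between any of the fingers, the arm and screw_1 above 2 N or contact force between any of the fingers, the arm and screw_2 above 2 N or contact force between any of the fingers, the arm and screw_3 above 2 N or contact force between any of the fingers, the arm and screw_4 above 2 N).
It fails at once if a dropper bottle is knocked over (angle between any of dropper_bottle_1, dropper_bottle_2's own z axis and vertical above 0.7 rad).
Of panel_1, panel_2, panel_3, panel_4 only 3 to 4 are there at a start; the rules pass over those that are not, and their reading is None.
At some moment in a run one of rack may be knocked a few centimetres aside while the robot is not near it.
It also fails if it takes over 210 s, if anything falls off the work surface, if the arm or the gripper's body presses on something with over 40 N, if the wrist force passes 120 N, or if a joint passes its speed limit or range.

### The arm

A 6-joint arm with a two-finger parallel gripper is mounted at the origin on a cart in front of the work surface, level with it; the furniture and walls round the work are solid. World frame = base frame: x ahead of the robot, y to its left, z up, the work surface at z = 0. Lengths are in mm, angles in rad, forces in N, time in s.
With the tool pointing down it reaches from about 350 to 775 mm from the base axis. Payload 5.5 kg.
Tool frame: the origin (TCP) lies between the finger pads; the fingertips stand manip.nose_length ahead of it and the grasp point (between the pads) lies 5 mm behind it (manip.nose_length is the distance from the TCP to the fingertips, in mm); y points along the fingers, x is the direction in which the jaws open and shut, and the axes are right-handed (so a half turn about y gives the same grasp; the last joint's range is limited). The gripper opens to 85 mm and grips with 20 to 120 N. Pads are 22 mm wide; open, the fingers measure 114 mm over their backs; the gripper's body (76 mm by 85 mm) begins 54 mm behind the grasp point. The pads swing forward as they close: fully open they stand 13 mm farther back than shut.
Start: joints at [1.055, 0.313, 0.046, 1.304, 0, 1.431], TCP at [211.061, 534.905, 245.323] pointing down, gripper open.
Joint ranges: [-2.76, 2.76], [-0.86, 1.69], [-1.03, 1.26], [-2.2, 2.34], [-1.47, 1.5], [-3.14, 3.14]. Speed limits (rad/s): [2.57, 2.57, 3.14, 3.14, 3.14, 3.14].

### API

Orientations are given as a unit quaternion [w, x, y, z].
In Python, from workcell import read_state, viewer, ticket, manip gives the robot as it stands.
- The arm moves only by the shell command python3 -m jog 'ROWS' [OPENING] [FORCE]. ROWS is JSON, a list of rows, each a list of 4 numbers: the shift along the tool's x, y, z in mm, then the turn about the tool's y in rad. In form: [[x, y, z, turn], ...]. A call has 1 to 12 rows; each row is the pose to reach, as a shift and turn from the pose measured when the call began, along the tool's axes at that moment; what a row does not reach only later rows make up. A row lasts 1/10 s, in which the tool goes at most 50 mm and 8.59 degrees, less where a joint would pass 70% of its speed; a pose out of reach is approached as far as the arm can. A call with a gripper value outside its range is refused whole. OPENING is the opening, from 0 (shut) to 1 (fully open), set as the call begins (- or left out, the last holds). The fingers move at their own pace and stop on an object; FORCE is the grip in N (left out, the last holds). Time passes only in rows, so rows that repeat a pose let the fingers close. It gives the time, the measured TCP pose, the force and the opening at its end, in the units of the state.
- read_state(): the state, without advancing time (a new reading comes with each control period).
- viewer.read_camera(name): name is "side" or "top"; returns a dict with "img" (420x560x3 uint8, blue, green, red), "K" (3x3 intrinsics, pixels), "R" (3x3) and "t" (3): a world point X has camera coordinates R X + t. Camera axes: x right, y down, z forward; pixel columns grow to the right and rows downward; lengths in mm; the calibration is good to about 2 mm. A picture is of the moment at which its call begins. There is no depth.
- ticket.finish_job(): hands the job in, once; it reports no verdict.
Trained networks look in a picture, given as the dict that the camera call returned (one of the last four; its "shot" number tells which), for a name from the list of things; names that differ only in an ending like _2 or _b are one class to them, and where a whole thing is asked for, a point or a joint stands for the part that bears it (a point fixed in the world has none). Each returns a list of dicts, best first, with "score" (0 to 1); they miss things now and then, are a little off and sometimes report something else, mostly with a low value. They report only what shows in the picture. A call takes as long as a camera call.
- viewer.recognise(picture, thing): "bbox" ([left, top, width, height] in pixels, round what is visible of it).
- viewer.pinpoint(picture, thing): "at" ([row, column] in pixels: a listed point, or the origin of a listed thing).
The state is a dict: "time_s": time; "joint_pos": joint angles; "joint_vel": joint speeds; "tau": joint torques, N m; "position": TCP position; "ee_rot": TCP orientation; "ft_force": force on the tool from outside, world axes, zero at the start; "ft_torque": the same for the moment, N m; "gripper_width": opening from 0.0 (shut) to 1.0 (fully open).
Only numpy, scipy, OpenCV 4.12 (cv2) and the standard library are available. Lean on these libraries where they do the work, as an engineer would, in place of code of your own. Each camera call takes 0.05 s, during which the arm holds its last target.

## Working session

There is one attempt and no reset: what is moved stays moved. The work goes in short steps, Python scripts to look and compute and a shell command to move; the robot and the scene stay as the last step left them, time stands still between calls to the robot, and variables do not carry over. Pictures are saved under pics/ and viewed, and the job is handed in when it is done.

```bash
ls; mkdir -p pics
python3 - <<'E'
from workcell import read_state, viewer, ticket, manip
import cv2
print(read_state()); print(manip.nose_length)
for n in ["side","top"]:
    p=viewer.read_camera(n); cv2.imwrite(f"pics/{n}0.png",p["img"]); print(n,p["K"],p["R"],p["t"],p["shot"])
    for th in ["holder","rack","key","key_cradle","panel_1","screw_1_slot","screw_1","rack_slot_1","dropper_bottle_1"]:
        print(th,[(d["at"],round(d["score"],2)) for d in viewer.pinpoint(p,th)][:6])
E
```

```text
pics
{'time_s': 0.0, 'joint_pos': array([ 1.05539493e+00,  3.14014802e-01,  4.49876172e-02,  1.30357418e+00,
       -1.19441336e-05,  1.43120385e+00]), 'joint_vel': array([-1.55984127e-04, -3.02131347e-04,  1.26093806e-04,  6.59135759e-05,
        1.84915986e-03,  1.09523889e-03]), 'tau': array([-4.22994381e-04, -4.80624390e+01,  2.98535943e+01,  1.94518251e-02,
       -1.63560126e-04,  2.42801065e-06]), 'position': array([210.81314864, 534.45427774, 244.40416755]), 'ee_rot': array([-0.5843131 ,  0.58488491,  0.39722787, -0.398369  ]), 'ft_force': array([ 0.18772396, -0.91944015,  0.06223736]), 'ft_torque': array([0.00236458, 0.02651621, 0.01455306]), 'gripper_width': 0.9966358677260072}
14.0
side [[495.55684295   0.         279.98163309]
 [  0.         495.55684295 214.60730302]
 [  0.           0.           1.        ]] [[ 0.92596517 -0.37740137  0.0125185 ]
 [-0.20425814 -0.52848566 -0.82400335]
 [ 0.31759584  0.7604414  -0.56644661]] [-501.31277218  185.32373713 1187.79284109] 1
holder [([312.8, 304.1], 0.61)]
rack [([199.1, 227.2], 0.6), ([320.6, 311.9], 0.28)]
key [([234.4, 266.5], 0.69)]
key_cradle [([243.9, 265.6], 0.78)]
panel_1 [([318.7, 310.2], 0.9), ([303.3, 300.3], 0.82), ([341.6, 320.3], 0.8)]
screw_1_slot [([310.6, 291.8], 0.75), ([228.6, 310.4], 0.69)]Traceback (most recent call last):
  File "<stdin>", line 7, in <module>
ValueError: it knows: dropper_bottle, holder, key, key_cradle, panel, rack, rack_slot, screw_1_slot, screw_2_slot, screw_3_slot, screw_4_slot
```

Run:
```python
from workcell import read_state, viewer, ticket, manip
import cv2
p=viewer.read_camera("top"); cv2.imwrite("pics/top0.png",p["img"]); print(p["K"],p["R"],p["t"],p["shot"])
s=viewer.read_camera("side")
for q in (p,s):
    for th in ["holder","rack","key","key_cradle","panel","screw_1_slot","screw_2_slot","screw_3_slot","screw_4_slot","rack_slot","dropper_bottle"]:
        print(th,[(d["at"],round(d["score"],2)) for d in viewer.pinpoint(q,th)][:6])
```

```text
[[406.98190229   0.         282.45985439]
 [  0.         406.98190229 201.35787644]
 [  0.           0.           1.        ]] [[ 0.00123554 -0.99982619 -0.01860293]
 [-0.98526175  0.0019649  -0.17104215]
 [ 0.17104898  0.01854009 -0.98508807]] [   1.16464169  541.07943715 1125.16910903] 2
holder [([222.7, 374.1], 0.67)]
rack [([225.2, 197.1], 0.66)]
key [([215.5, 280.7], 0.51)]
key_cradle [([216.5, 281.8], 0.87)]
panel [([221.7, 407.8], 0.74), ([216.8, 343.0], 0.67), ([221.9, 388.8], 0.65), ([237.9, 372.4], 0.16)]
screw_1_slot [([241.7, 416.8], 0.78)]
screw_2_slot [([239.6, 395.4], 0.53)]
screw_3_slot [([234.3, 371.5], 0.71), ([241.9, 420.1], 0.42)]
screw_4_slot [([230.0, 347.0], 0.71)]
rack_slot [([223.0, 210.6], 0.86), ([229.2, 166.6], 0.8), ([225.2, 186.2], 0.76), ([223.4, 228.2], 0.57), ([168.6, 273.6], 0.56)]
dropper_bottle [([163.5, 295.9], 0.58), ([169.2, 271.3], 0.5)]
holder [([311.2, 306.7], 0.95)]
rack [([196.3, 230.4], 0.72)]
key [([238.4, 268.8], 0.93)]
key_cradle [([245.9, 266.2], 0.71), ([297.8, 299.5], 0.38), ([191.5, 225.3], 0.31)]
panel [([319.2, 311.8], 0.9), ([339.5, 321.3], 0.68), ([299.2, 302.0], 0.55)]
screw_1_slot [([310.7, 289.4], 0.91)]
screw_2_slot [([286.4, 286.2], 0.69)]
screw_3_slot [([266.8, 276.3], 0.86)]
screw_4_slot [([249.3, 266.9], 0.8), ([197.2, 230.2], 0.5)]
rack_slot [([202.3, 238.4], 0.9), ([179.1, 221.6], 0.72), ([189.0, 223.2], 0.7), ([211.5, 238.9], 0.69)]
dropper_bottle [([243.9, 332.2], 0.77), ([308.9, 292.6], 0.63)]
```

View pics/side0.png

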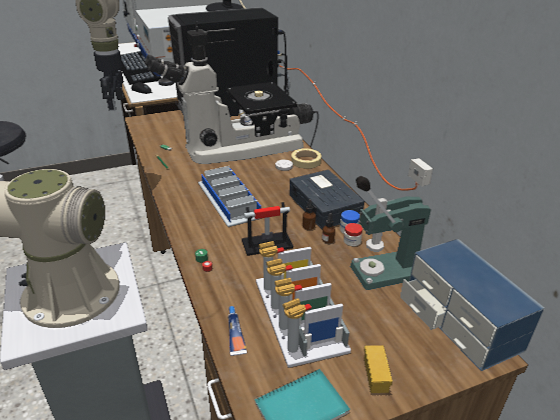

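View pics/top0.png

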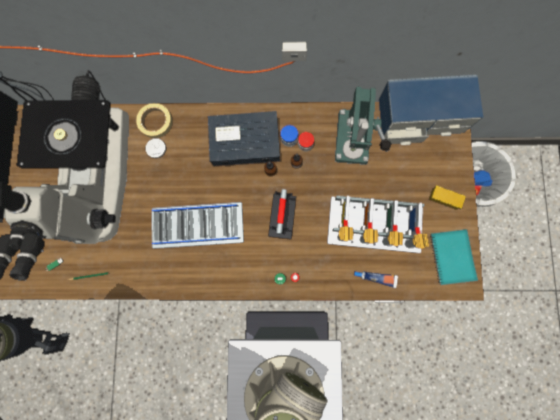

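Run:
```python
import cv2
a=cv2.imread("pics/top0.png");b=cv2.imread("pics/side0.png")
def c(im,x,y,w,h,s,n): cv2.imwrite(n,cv2.resize(im[y:y+h,x:x+w],None,fx=s,fy=s,interpolation=cv2.INTER_CUBIC))
c(a,315,180,130,90,6,"pics/z1.png"); c(b,235,225,130,140,4,"pics/z2.png")
c(a,140,180,170,90,4.5,"pics/z3.png")
c(b,190,150,130,110,5,"pics/z4.png")
```

```text
(no output)
```

View pics/z1.png

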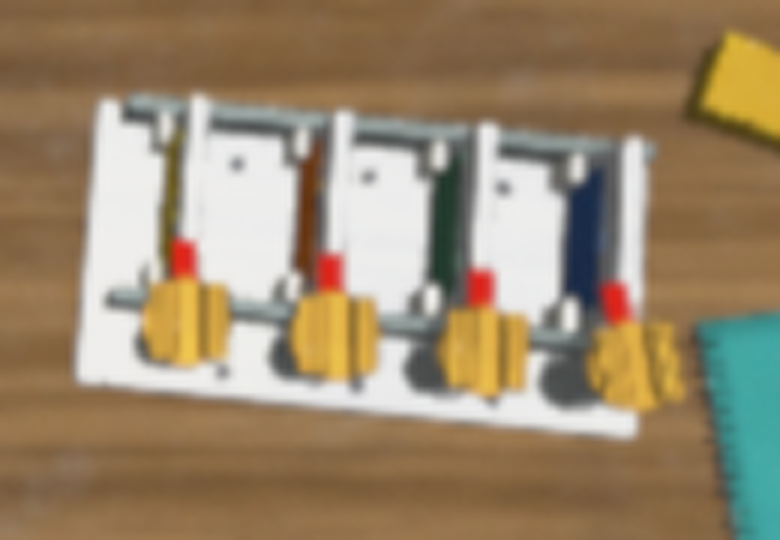

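View pics/z2.png

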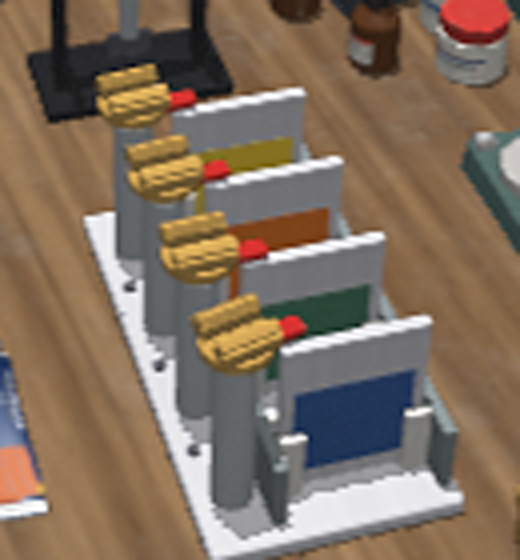

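View pics/z3.png

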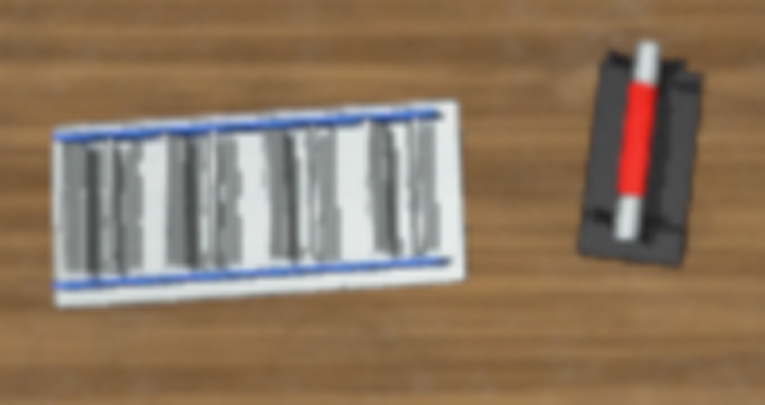

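View pics/z4.png

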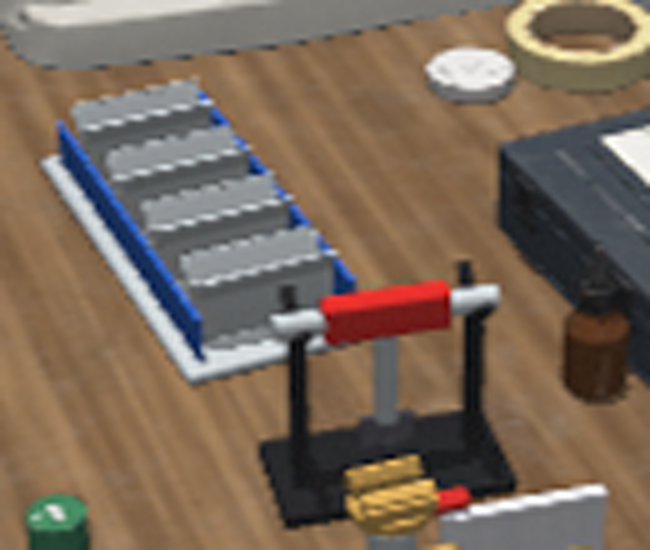

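```bash
cat > h.py <<'E'
import numpy as np, cv2
from scipy.optimize import least_squares
from workcell import read_state, viewer, ticket, manip
def proj(c,X):
    X=np.atleast_2d(X); p=X@c["R"].T+c["t"]; p=p@c["K"].T; return p[:,:2]/p[:,2:]   # col,row
def ray(c,uv,z):
    d=np.linalg.inv(c["K"])@np.array([uv[0],uv[1],1.]); d=c["R"].T@d; o=-c["R"].T@c["t"]
    return o+d*(z-o[2])/d[2]
def T(p,X):
    X=np.atleast_2d(np.asarray(X,float)); c,s=np.cos(p[2]),np.sin(p[2])
    return np.c_[p[0]+c*X[:,0]-s*X[:,1],p[1]+s*X[:,0]+c*X[:,1],X[:,2]]
def fit(obs,p0):  # obs list (cam,(col,row),X)
    f=lambda p: np.concatenate([(proj(c,T(p,X))[0]-uv) for c,uv,X in obs])
    r=least_squares(f,p0,loss="soft_l1",f_scale=1.5); return r.x, f(r.x).reshape(-1,2)
def tcp():
    from scipy.spatial.transform import Rotation as Ro
    s=read_state(); q=s["ee_rot"]; R=Ro.from_quat([q[1],q[2],q[3],q[0]]).as_matrix()
    return s["position"],R
def delta(target,yaw):
    """tool shift to target grasp TCP pos (mm), jaw axis (tool x) along world yaw (mod pi)"""
    p,R=tcp(); d=R.T@(np.asarray(target,float)-p)
    cur=np.arctan2(R[1,0],R[0,0]); a=(yaw-cur+np.pi/2)%np.pi-np.pi/2
    s=read_state()
    print("tcp",p.round(1),"jaw yaw",round(cur,3),"toolY",R[:,1].round(3),"q6",s["joint_pos"][5].round(2),"t",round(s["time_s"],1))
    print("shift",d.round(1),"turn",round(-a,3),"(alt",round(-a+np.pi,3),round(-a-np.pi,3),")")
    return d,-a
def box(p,lx,ly,z0,z1,cx=0,cy=0):
    return T(p,[[cx+sx*lx/2,cy+sy*ly/2,z] for z in (z0,z1) for sx,sy in ((1,1),(1,-1),(-1,-1),(-1,1))])
def drawbox(im,c,P,col,s):
    q=proj(c,P)*s; q=(q+s/2-.5)
    for a,b in [(0,1),(1,2),(2,3),(3,0),(4,5),(5,6),(6,7),(7,4),(0,4),(1,5),(2,6),(3,7)]:
        cv2.line(im,tuple(np.int32(q[a].round())),tuple(np.int32(q[b].round())),col,1)
def best(c,th,n=1,smin=.4):
    return [np.array(d["at"][::-1]) for d in viewer.pinpoint(c,th) if d["score"]>smin][:n]
E
python3 - <<'E'
from h import *
import json
obs={"holder":[], "rack":[], "key_cradle":[], "bottle":[]}
GY=[-97.5,-32.5,32.5,97.5]
for k in range(2):
  for n in ("top","side"):
    c=viewer.read_camera(n)
    for i in range(4):
        for uv in best(c,f"screw_{i+1}_slot"): obs["holder"].append((c,uv,[-64,GY[i],127]))
    for uv in best(c,"holder"): obs["holder"].append((c,uv,[0,0,0]))
    for uv in best(c,"key_cradle"): obs["key_cradle"].append((c,uv,[0,0,0]))
    for uv in best(c,"key"): obs["key_cradle"].append((c,uv,[0,0,20]))
    for uv in best(c,"rack"): obs["rack"].append((c,uv,[0,0,0]))
    for uv in best(c,"rack_slot",6): 
        print(n,"slot",ray(c,uv,8)[:2].round(0)); 
    for uv in best(c,"dropper_bottle",4): print(n,"bottle",ray(c,uv,0)[:2].round(0))
    for uv in best(c,"panel",4): print(n,"panel",ray(c,uv,12)[:2].round(0))
    for uv in best(c,"holder"): print("h",ray(c,uv,0)[:2].round(0))
    for uv in best(c,"key_cradle"): print("kc",ray(c,uv,0)[:2].round(0))
    for uv in best(c,"key"): print("k",ray(c,uv,20)[:2].round(0))
    for uv in best(c,"rack"): print("rack",ray(c,uv,0)[:2].round(0))
p,r=fit(obs["holder"],[480,-300,0]); print("holder",p, r.round(1).tolist())
E
```

```text
top slot [480. 216.]
top slot [471. 290.]
top slot [463. 358.]
top slot [488. 164.]
top bottle [663. -45.]
top bottle [652.  32.]
top panel [ 477. -368.]
top panel [ 478. -306.]
top panel [ 494. -178.]
top panel [ 501. -242.]
h [ 491. -280.]
kc [499.  -8.]
k [ 434. -320.]
rack [472. 258.]
side slot [487. 214.]
side slot [493. 170.]
side slot [469. 298.]
side slot [483. 381.]
side bottle [667. -39.]
side bottle [668.  43.]
side bottle [ 463. -253.]
side panel [ 503. -304.]
side panel [ 495. -236.]
side panel [ 487. -363.]
h [ 494. -270.]
kc [499.   9.]
k [511.   9.]
rack [474. 262.]
top slot [487. 221.]
top slot [478. 293.]
top slot [494. 173.]
top slot [473. 259.]
top slot [475. 348.]
top bottle [641.  31.]
top bottle [669. -35.]
top panel [ 508. -232.]
top panel [ 499. -177.]
top panel [ 486. -369.]
top panel [ 487. -304.]
h [ 486. -265.]
kc [494.  -6.]
k [507.   6.]
side slot [481. 357.]
side slot [479. 159.]
side slot [492. 219.]
side slot [476. 292.]
side bottle [675. -46.]
side panel [ 492. -241.]
side panel [ 483. -366.]
side panel [ 493. -310.]
h [ 497. -267.]
kc [502.  -4.]
k [511.   8.]
rack [483. 260.]
holder [ 4.93518751e+02 -2.73214589e+02 -1.28008689e-01] [[0.9, 1.2], [-2.7, 2.6], [-1.6, 3.8], [-2.2, -0.8], [1.1, -2.4], [-3.3, 0.5], [0.8, -2.3], [-0.2, -3.0], [0.4, 1.1], [2.0, 1.4], [-0.5, 5.2], [-2.3, 0.6], [2.8, -2.6], [2.5, 0.3], [47.0, 86.5], [1.6, -1.0], [-0.1, 2.3]]
```

```bash
cat > fit1.py <<'E'
from h import *
top=viewer.read_camera("top"); side=viewer.read_camera("side")
def pk(c,off,s,uv,X): return (c,np.array(uv)/s+np.array(off)-.5+.5/s,X)
O1=((315,180),6);O2=((235,225),4);O3=((140,180),4.5);O4=((190,150),5)
H=[pk(top,*O1,(100,100),(70,135,12)),pk(top,*O1,(650,137),(70,-135,12)),pk(top,*O1,(78,383),(-70,135,0)),pk(top,*O1,(634,438),(-70,-135,0)),
 pk(side,*O2,(85,215),(-70,135,12)),pk(side,*O2,(462,497),(70,-135,12)),pk(side,*O2,(208,547),(-70,-135,12))]
R=[pk(top,*O3,(52,128),(60,135,8)),pk(top,*O3,(457,101),(60,-135,8)),pk(top,*O3,(465,279),(-60,-135,0)),pk(top,*O3,(57,305),(-60,135,0)),
 pk(side,*O4,(42,163),(-60,135,8)),pk(side,*O4,(190,372),(-60,-135,8))]
C=[pk(top,*O3,(703,73),(65,-35,10)),pk(top,*O3,(682,266),(-65,-35,0)),pk(top,*O3,(578,253),(-65,35,0)),
 pk(top,*O3,(648,43),(60,0,106)),pk(top,*O3,(624,238),(-60,0,106)),
 pk(side,*O4,(262,447),(-65,35,10)),pk(side,*O4,(288,513),(-65,-35,10)),pk(side,*O4,(515,480),(65,-35,10)),pk(side,*O4,(273,322),(-60,0,106)),pk(side,*O4,(499,296),(60,0,106))]
for n,o,p0 in(("H",H,[490,-270,-.1]),("R",R,[475,258,0]),("C",C,[500,0,0])):
    p,r=fit(o,p0); print(n,p.round(3).tolist(),r.round(1).tolist())
    if n=="H":Hp=p
    if n=="R":Rp=p
    if n=="C":Cp=p
s=4
for nm,c in(("t",top),("s",side)):
    im=cv2.resize(c["img"],None,fx=s,fy=s,interpolation=cv2.INTER_CUBIC)
    drawbox(im,c,box(Hp,140,270,0,12),(255,0,255),s)
    for y in(-97.5,-32.5,32.5,97.5):
        drawbox(im,c,box(Hp,80,8,12,112,0,y),(0,255,0),s); drawbox(im,c,box(Hp,34,34,141,141,-64,y),(255,0,0),s)
        drawbox(im,c,box(Rp,92,26,54,54,0,y),(0,0,255),s)
    drawbox(im,c,box(Rp,120,270,0,8),(255,0,255),s)
    drawbox(im,c,box(Cp,130,70,0,10),(255,0,255),s);drawbox(im,c,box(Cp,120,14,99,113),(0,255,255),s);drawbox(im,c,box(Cp,70,16,94,118),(0,255,0),s)
    if nm=="t":
        cv2.imwrite("pics/ot_h.png",im[180*s:270*s,310*s:450*s]);cv2.imwrite("pics/ot_r.png",im[170*s:270*s,140*s:310*s])
    else: cv2.imwrite("pics/os_h.png",im[225*s:365*s,225*s:370*s]);cv2.imwrite("pics/os_r.png",im[150*s:260*s,190*s:330*s])
E
python3 fit1.py
```

```text
H [479.766, -268.902, -0.102] [[-0.5, -0.3], [-0.5, 2.5], [-1.2, -0.1], [-1.3, 0.2], [-0.5, -0.2], [1.2, 0.6], [0.9, 2.9]]
R [479.125, 255.766, 0.065] [[-0.2, -0.7], [-0.0, -0.6], [0.4, 0.3], [-0.1, 0.5], [-0.3, -1.3], [-0.1, 0.9]]
C [505.342, 3.41, -0.119] [[0.3, -0.6], [-0.1, 0.2], [-0.6, 0.3], [0.2, -0.1], [0.2, -0.1], [-0.9, -1.8], [-0.7, 0.6], [1.3, -0.4], [0.4, 1.1], [-0.1, -0.1]]
```

View pics/ot_h.png

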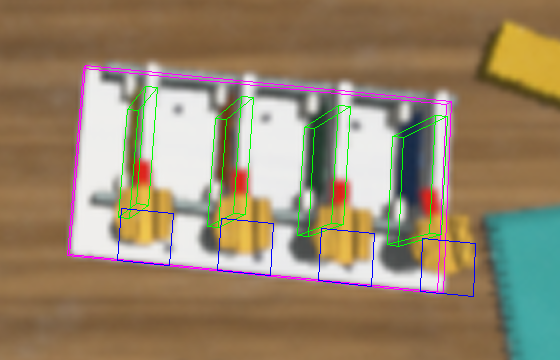

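View pics/os_h.png

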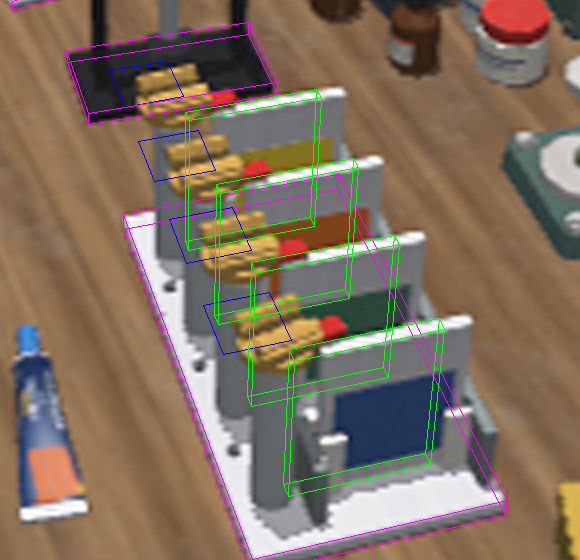

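View pics/ot_r.png

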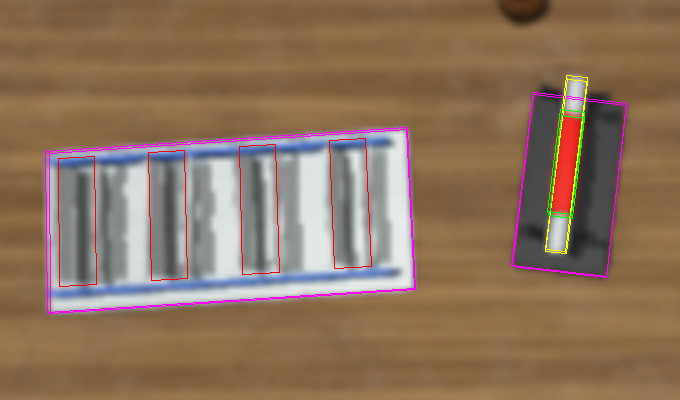

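View pics/os_r.png

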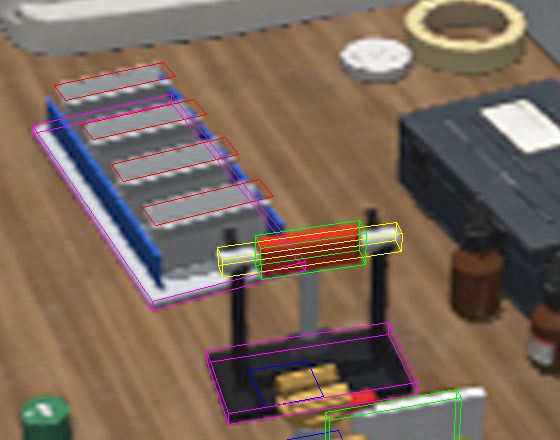

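```bash
cat > fit2.py <<'E'
from h import *
top=viewer.read_camera("top"); side=viewer.read_camera("side")
def pk(c,off,s,uv,X): return (c,np.array(uv)/s+np.array(off)-.5+.5/s,X)
O1=((315,180),6);O2=((235,225),4)
Y=[-97.5,-32.5,32.5,97.5]
P=[pk(top,*O1,uv,(40,y,112)) for uv,y in zip([(634,137),(487,124),(344,112),(199,97)],Y)]
P+=[pk(side,*O2,uv,(40,y,112)) for uv,y in zip([(430,322),(383,237),(341,161),(303,92)],Y)]
P+=[pk(side,*O2,(281,350),(-40,-97.5,112))]
S=[pk(top,*O1,uv,(-64,y,138)) for uv,y in zip([(637,366),(484,350),(334,336),(186,322)],Y)]
S+=[pk(side,*O2,uv,(-64,y,141)) for uv,y in zip([(236,325),(203,240),(167,165),(132,93)],Y)]
for n,o in (("P",P),("S",S),("PS",P+S),("top",P[:4]+S[:4]),("side",P[4:]+S[4:])):
    p,r=fit(o,[490,-270,-.1]); print(n,p.round(3).tolist(),r.round(1).tolist())
p,_=fit(P+S,[490,-270,-.1]); s=4
for nm,c in(("t",top),("s",side)):
    im=cv2.resize(c["img"],None,fx=s,fy=s,interpolation=cv2.INTER_CUBIC)
    for y in Y:
        drawbox(im,c,box(p,80,8,12,112,0,y),(0,255,0),s); drawbox(im,c,box(p,34,34,127,141,-64,y),(255,0,0),s);drawbox(im,c,box(p,34,10,127,127,-64,y),(255,0,255),s)
        drawbox(im,c,box(p,24,24,12,12,-64,y),(255,0,255),s)
    cv2.imwrite(f"pics/o2{nm}.png",im[180*s:270*s,310*s:450*s] if nm=="t" else im[225*s:365*s,225*s:370*s])
E
python3 fit2.py
```

```text
P [494.638, -271.432, -0.1] [[0.2, 0.5], [0.5, 0.3], [0.2, 0.0], [0.3, 0.2], [0.1, -0.7], [0.2, -0.4], [0.1, -0.4], [0.0, -0.5], [0.1, 0.1]]
S [494.637, -272.336, -0.101] [[1.4, 0.1], [1.7, 0.2], [1.6, 0.0], [1.3, -0.1], [0.4, -1.5], [-1.0, -2.1], [-0.7, -3.1], [0.1, -3.0]]
PS [494.663, -271.644, -0.099] [[0.2, 0.5], [0.5, 0.3], [0.3, 0.0], [0.4, 0.3], [0.2, -0.6], [0.3, -0.3], [0.2, -0.4], [0.0, -0.5], [0.2, 0.2], [1.2, 0.0], [1.5, 0.2], [1.4, 0.1], [1.1, -0.1], [0.4, -1.7], [-1.1, -2.3], [-0.8, -3.2], [-0.0, -3.1]]
top [495.073, -269.571, -0.105] [[-0.5, 0.5], [-0.2, 0.3], [-0.4, -0.2], [-0.3, -0.1], [0.2, 0.1], [0.5, 0.1], [0.4, -0.2], [0.1, -0.5]]
side [493.177, -274.894, -0.092] [[0.5, 0.5], [0.4, 0.7], [0.1, 0.6], [-0.3, 0.5], [0.5, 1.5], [0.7, -0.3], [-1.0, -1.0], [-1.0, -2.0], [-0.4, -2.0]]
```

View pics/o2t.png

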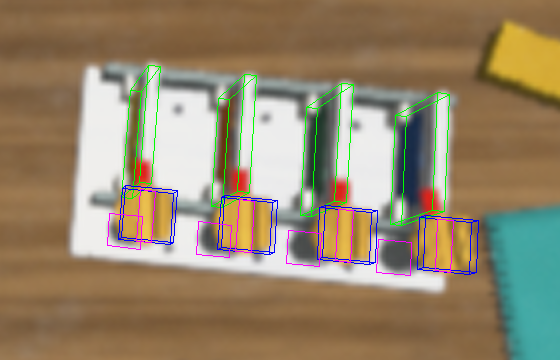

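View pics/o2s.png

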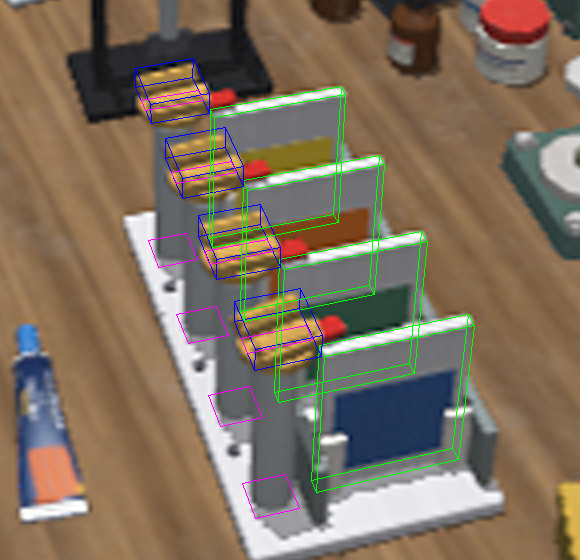

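```bash
python3 -c "
from h import *
p,R=tcp();print(R.round(3))
delta([505.3,3.4,200],-0.119+np.pi/2)"
```

```text
[[ 0.367  0.    -0.93 ]
 [ 0.93   0.     0.367]
 [ 0.    -1.    -0.   ]]
tcp [211.1 534.9 245.3] jaw yaw 1.195 toolY [ 0.  0. -1.] q6 1.43 t 5.0
shift [-386.4   45.3 -468.8] turn -0.257 (alt 2.885 -3.398 )
```

```bash
python3 -m jog '[[-32,4,-39,-0.02],[-64,8,-78,-0.04],[-97,12,-117,-0.06],[-129,16,-156,-0.09],[-161,19,-195,-0.11],[-193,23,-234,-0.13],[-225,27,-273,-0.15],[-258,31,-312,-0.17],[-290,35,-351,-0.19],[-322,39,-390,-0.21],[-354,43,-429,-0.23],[-386,45,-468,-0.257]]' 0.6; python3 -c "
from h import *
delta([505.3,3.4,101],-0.119+np.pi/2); print(read_state()['joint_pos'].round(3))"
```

```text
time_s: 6.15
position: [501.3, 9.3, 200.6]
ee_rot: [-0.529, 0.529, 0.47, -0.469]
ft_force: [-0.4, 0.5, 0.3]
gripper_width: 0.6
tcp [501.3   9.3 200.6] jaw yaw 1.453 toolY [ 0.001  0.    -1.   ] q6 -0.02 t 6.2
shift [-5.4 99.6 -4.6] turn 0.001 (alt 3.142 -3.141 )
[-0.142  0.19  -0.227  1.153  0.    -0.024]
```

```bash
python3 -m jog '[[-5,10,-5,0],[-5,40,-5,0],[-5,70,-5,0],[-5,90,-5,0],[-5,100,-5,0],[-5,100,-5,0]]' 0.6
python3 - <<'E'
from h import *
delta([505.3,3.4,101],-0.119+np.pi/2)
for n in("top","side"):
    c=viewer.read_camera(n); q=proj(c,[505,3,106])[0].astype(int); x,y=q-[50,40]
    cv2.imwrite(f"pics/g{n}.png",cv2.resize(c["img"][y:y+80,x:x+100],None,fx=4,fy=4,interpolation=cv2.INTER_CUBIC))
im=np.hstack([cv2.imread("pics/gtop.png"),cv2.imread("pics/gside.png")]);cv2.imwrite("pics/g1.png",im)
E
```

```text
time_s: 6.75
position: [504.5, 4.4, 99.4]
ee_rot: [0.529, -0.528, -0.469, 0.47]
ft_force: [-0.6, 0.1, 0.2]
gripper_width: 0.6
tcp [504.5   4.4  99.4] jaw yaw 1.453 toolY [-0.002  0.001 -1.   ] q6 -0.03 t 6.8
shift [-0.9 -1.6 -0.9] turn 0.001 (alt 3.143 -3.14 )
```

View pics/g1.png

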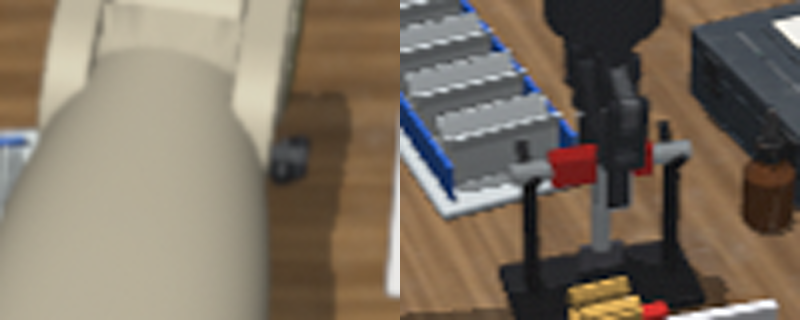

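```bash
python3 -m jog '[[0,0,0,0],[0,0,0,0],[0,0,0,0],[0,0,0,0],[0,0,0,0],[0,0,0,0],[0,0,0,0],[0,0,0,0]]' 0 80; python3 -m jog '[[0,-15,0,0],[0,-45,0,0],[0,-90,0,0],[0,-130,0,0],[0,-150,0,0],[0,-150,0,0]]'
python3 - <<'E'
from h import *
H=(494.7,-271.3,-.1)
for y in (97.5,32.5,-32.5,-97.5): print(T(H,[-64,y,127]).round(1))
delta([*T(H,[-64,97.5,0])[0][:2],240],-0.1+np.pi/2)
for n in("top","side"):
    c=viewer.read_camera(n); q=proj(c,[505,3,226])[0].astype(int); x,y=q-[50,40]
    cv2.imwrite(f"pics/g{n}.png",cv2.resize(c["img"][y:y+80,x:x+100],None,fx=4,fy=4,interpolation=cv2.INTER_CUBIC))
im=np.hstack([cv2.imread("pics/gtop.png"),cv2.imread("pics/gside.png")]);cv2.imwrite("pics/g2.png",im)
E
```

```text
time_s: 7.65
position: [507.3, 5.5, 102.8]
ee_rot: [-0.528, 0.529, 0.472, -0.468]
ft_force: [0.4, 6.1, 4.8]
gripper_width: 0.174
time_s: 8.25
position: [508.5, 4.8, 256.6]
ee_rot: [-0.526, 0.53, 0.474, -0.466]
ft_force: [0.2, -0.7, -1.3]
gripper_width: 0.171
[[ 440.8 -167.9  127. ]]
[[ 434.3 -232.6  127. ]]
[[ 427.8 -297.2  127. ]]
[[ 421.3 -361.9  127. ]]
tcp [508.5   4.8 256.6] jaw yaw 1.454 toolY [ 0.012  0.002 -1.   ] q6 -0.03 t 8.2
shift [-179.4   15.4   47.4] turn -0.016 (alt 3.125 -3.158 )
```

View pics/g2.png

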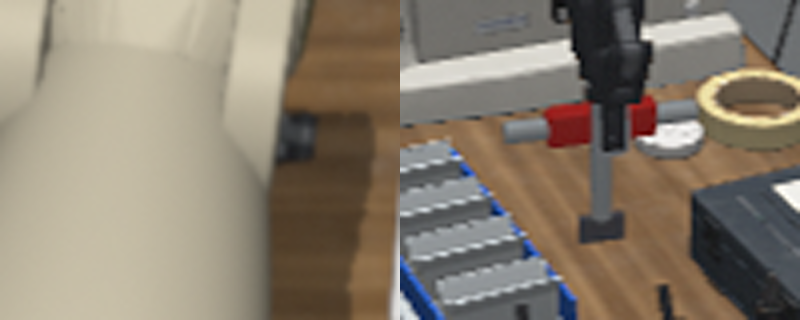

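Run:
```python
from h import *
c=viewer.read_camera("side"); q=proj(c,[505,3,226])[0].astype(int); off=q-[50,40]
uv=np.array([601-400,239])/4+off-.375
uv2=np.array([600-400,125])/4+off-.375
p,R=tcp();print(p,R[:,1])
print(ray(c,uv,p[2]-82.8), ray(c,uv2,p[2]+3.2))
for th in("key",):print([(d["at"],d["score"]) for d in viewer.pinpoint(c,th)],uv[::-1])
```

```text
[505.92649544   5.15098258 251.5601797 ] [ 0.00283507  0.00343812 -0.99999007]
[506.52404095   8.29864101 168.7601797 ] [503.45485294   1.38001343 254.7601797 ]
[([191.1, 268.4], 0.86), ([340.4, 318.9], 0.74), ([241.6, 264.7], 0.42)] [190.375 266.875]
```

```bash
python3 -m jog '[[-25,1,7,0],[-60,3,16,0],[-105,6,28,-0.01],[-145,9,38,-0.016],[-170,11,45,-0.016],[-179,11,47,-0.016],[-179,11,47,-0.016],[-179,11,47,-0.016]]'
python3 - <<'E'
from h import *
H=(494.7,-271.3,-.1)
delta([*T(H,[-64,97.5,0])[0][:2],240],-0.1+np.pi/2)
c=viewer.read_camera("side"); q=proj(c,[441,-168,170])[0].astype(int); off=q-[50,40]
cv2.imwrite("pics/g3.png",cv2.resize(c["img"][off[1]:off[1]+80,off[0]:off[0]+100],None,fx=6,fy=6,interpolation=cv2.INTER_CUBIC)); print(off)
E
```

```text
time_s: 9.25
position: [438.1, -166.3, 238.7]
ee_rot: [0.526, -0.523, -0.476, 0.473]
ft_force: [-0.6, -0.1, -1.3]
gripper_width: 0.171
tcp [ 438.1 -166.3  238.7] jaw yaw 1.47 toolY [ 0.001  0.005 -1.   ] q6 -0.44 t 9.2
shift [-1.3 -1.3 -2.8] turn -0.0 (alt 3.141 -3.142 )
[217 194]
```

View pics/g3.png

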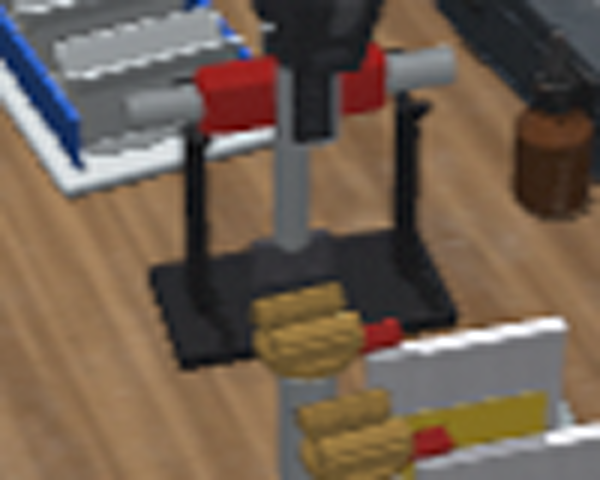

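Run:
```python
from h import *
H=(494.7,-271.3,-.1)
c=viewer.read_camera("side"); p,R=tcp(); print(p)
off=np.array([217,194]); f=lambda X:(proj(c,X)[0]-off+.42)*6
print("tip",f([p[0],p[1],p[2]-82.8]),"bar end",f([p[0]+60,p[1]-6,p[2]+3.2]),f([p[0]-60,p[1]+6,p[2]+3.2]),"slot mouth",f(T(H,[-64,97.5,141])),f(T(H,[-64,97.5,127])))
im=c["img"][off[1]:off[1]+80,off[0]:off[0]+100]; im=np.clip(im[25:60,30:65].astype(float)*2.5,0,255).astype(np.uint8)
cv2.imwrite("pics/g4.png",cv2.resize(im,None,fx=12,fy=12,interpolation=cv2.INTER_CUBIC))
```

```text
[ 438.43718549 -165.97502391  239.0810093 ]
tip [298.23829413 272.40830811] bar end [458.07319736  56.55147104] [132.45850441 106.12317345] slot mouth [305.93104432 306.23537308] [305.99267603 335.37362695]
```

View pics/g4.png

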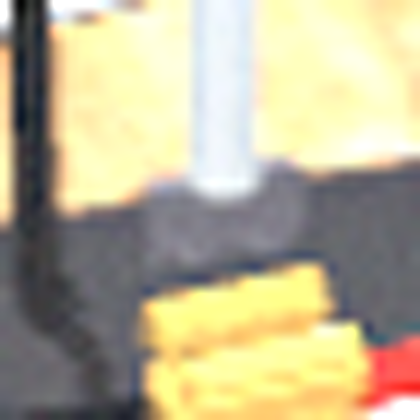

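```bash
python3 -m jog '[[-2,0,-5,0],[-2,5,-5,0],[-2,12,-5,0],[-2,19,-5,0],[-2,25,-5,0],[-2,27,-5,0],[-2,27,-5,0]]'
python3 - <<'E'
from h import *
H=(494.7,-271.3,-.1)
delta([*T(H,[-64,97.5,0])[0][:2],210],-0.1+np.pi/2)
c=viewer.read_camera("side"); q=proj(c,[441,-168,170])[0].astype(int); off=q-[50,40]
cv2.imwrite("pics/g5.png",cv2.resize(c["img"][off[1]:off[1]+80,off[0]:off[0]+100],None,fx=6,fy=6,interpolation=cv2.INTER_CUBIC)); print(off)
E
```

```text
time_s: 10.05
position: [442.7, -167.8, 211.4]
ee_rot: [0.526, -0.523, -0.476, 0.473]
ft_force: [0.0, 1.7, -2.1]
gripper_width: 0.166
tcp [ 442.7 -167.8  211.4] jaw yaw 1.472 toolY [ 0.     0.006 -1.   ] q6 -0.44 t 10.1
shift [-0.3  1.4  2. ] turn 0.001 (alt 3.143 -3.14 )
[217 194]
```

View pics/g5.png

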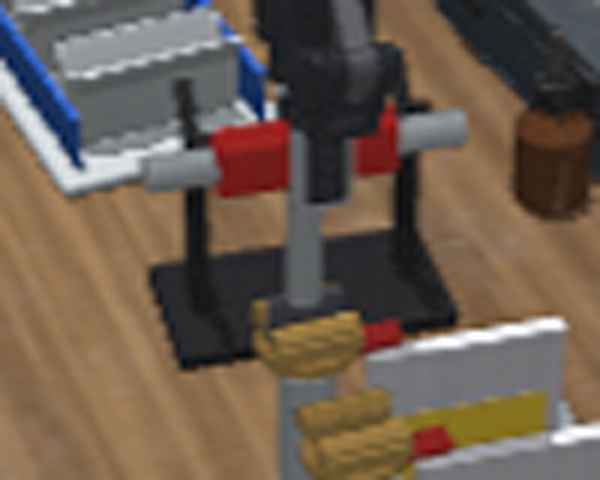

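```bash
python3 -m jog '[[0,0,0,-0.145],[0,0,0,-0.29],[0,0,0,-0.435],[0,0,0,-0.58],[0,0,0,-0.725],[0,0,0,-0.87],[0,0,0,-1.015],[0,0,0,-1.16],[0,0,0,-1.305],[0,0,0,-1.45],[0,0,0,-1.59],[0,0,0,-1.72]]' ; python3 -m jog '[[0,0,0,-0.03],[0,0,0,-0.03]]'
python3 - <<'E'
from h import *
H=(494.7,-271.3,-.1)
delta([*T(H,[-64,97.5,0])[0][:2],210],-0.1)
c=viewer.read_camera("side"); q=proj(c,[441,-168,170])[0].astype(int); off=q-[50,40]
cv2.imwrite("pics/g6.png",cv2.resize(c["img"][off[1]:off[1]+80,off[0]:off[0]+100],None,fx=6,fy=6,interpolation=cv2.INTER_CUBIC)); print(off,read_state()["ft_torque"])
E
```

```text
time_s: 11.3
position: [441.2, -166.4, 211.3]
ee_rot: [0.019, -0.021, 0.71, -0.704]
ft_force: [-3.1, 4.7, -0.5]
gripper_width: 0.175
time_s: 11.5
position: [440.8, -166.0, 211.4]
ee_rot: [0.029, -0.031, 0.71, -0.703]
ft_force: [-1.2, 1.9, -1.7]
gripper_width: 0.175
tcp [ 440.8 -166.   211.4] jaw yaw -3.056 toolY [-0.003  0.009 -1.   ] q6 -2.19 t 11.5
shift [0.3 1.4 1.9] turn 0.186 (alt 3.327 -2.956 )
[217 194] [ 0.62518386  0.28347348 -0.08403019]
```

View pics/g6.png

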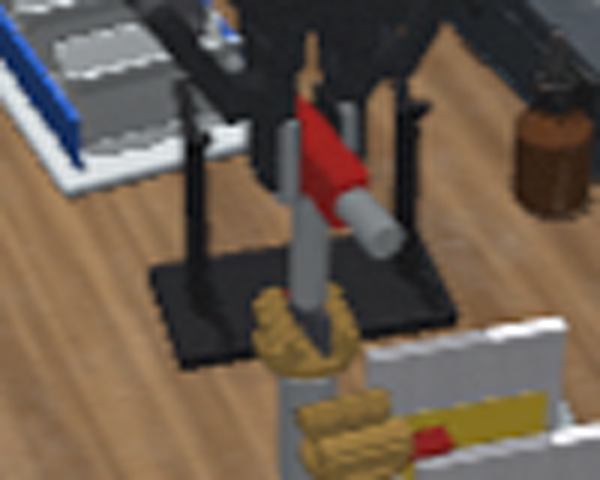

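```bash
python3 -m jog '[[0,0,0,0.08],[0,0,0,0.08],[0,-10,0,0.08],[0,-25,0,0.08],[0,-33,0,0.08],[0,-33,0,0.08]]'
python3 - <<'E'
from h import *
H=(494.7,-271.3,-.1)
delta(T(H,[-62,32.5,240])[0],-0.1+np.pi/2)
c=viewer.read_camera("side"); q=proj(c,[441,-168,170])[0].astype(int); off=q-[50,40]
cv2.imwrite("pics/g7.png",cv2.resize(c["img"][off[1]:off[1]+80,off[0]:off[0]+100],None,fx=6,fy=6,interpolation=cv2.INTER_CUBIC)); print(off,read_state()["ft_torque"])
E
```

```text
time_s: 12.15
position: [442.0, -167.1, 246.1]
ee_rot: [0.002, -0.002, 0.71, -0.705]
ft_force: [0.2, -0.7, -2.6]
gripper_width: 0.175
tcp [ 442.  -167.1  246.1] jaw yaw -3.136 toolY [-0.     0.007 -1.   ] q6 -2.11 t 12.2
shift [ 6.1  5.7 65.7] turn -1.465 (alt 1.676 -4.607 )
[217 194] [ 0.04336001 -0.07691235 -0.02293521]
```

View pics/g7.png

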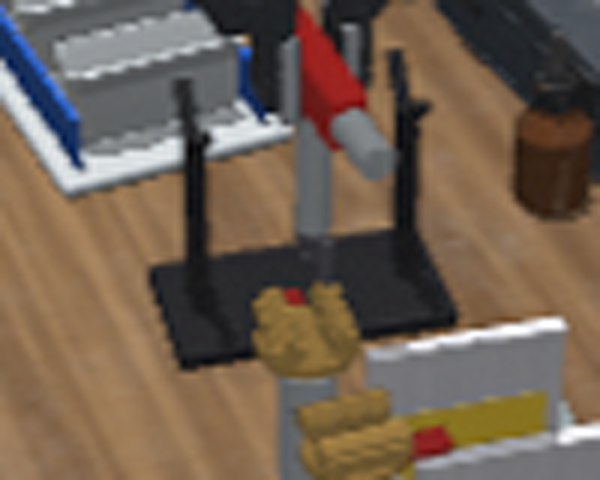

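```bash
python3 -m jog '[[0,0,5,0.14],[1,0,15,0.28],[2,1,25,0.42],[3,2,35,0.56],[4,3,45,0.7],[5,3,55,0.84],[6,3,61,0.98],[6,3,66,1.12],[6,3,66,1.26],[6,3,66,1.4],[6,3,66,1.54],[6,3,66,1.676]]';python3 -m jog '[[0,0,0,0]]'
python3 - <<'E'
from h import *
H=(494.7,-271.3,-.1)
delta(T(H,[-62,32.5,240])[0],-0.1+np.pi/2)
c=viewer.read_camera("side"); X=T(H,[-64,32.5,170])[0];q=proj(c,X)[0].astype(int); off=q-[50,40]
cv2.imwrite("pics/g8.png",cv2.resize(c["img"][off[1]:off[1]+80,off[0]:off[0]+100],None,fx=6,fy=6,interpolation=cv2.INTER_CUBIC))
E
```

```text
time_s: 13.4
position: [435.6, -232.7, 240.9]
ee_rot: [0.529, -0.523, -0.474, 0.472]
ft_force: [0.8, 0.2, -2.2]
gripper_width: 0.174
time_s: 13.5
position: [435.4, -232.5, 240.4]
ee_rot: [0.529, -0.523, -0.474, 0.472]
ft_force: [-0.3, -0.2, -1.7]
gripper_width: 0.173
tcp [ 435.4 -232.5  240.4] jaw yaw 1.465 toolY [-0.003  0.009 -1.   ] q6 -0.55 t 13.5
shift [-0.2  0.4 -0.9] turn -0.006 (alt 3.136 -3.147 )
```

View pics/g8.png

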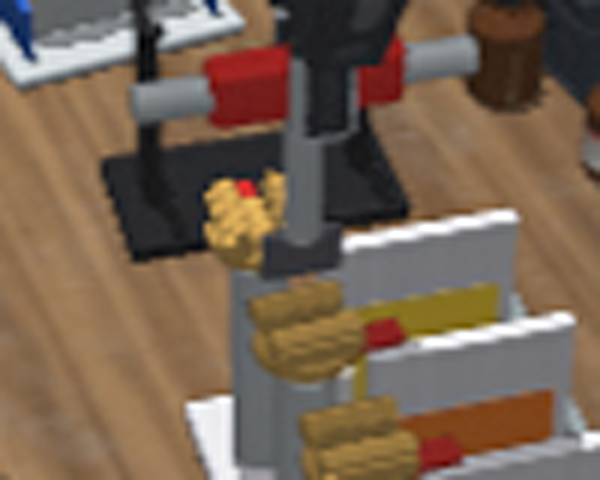

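```bash
python3 -m jog '[[0,8,-1,0],[0,16,-1,0],[0,24,-1,0],[0,28,-1,0],[0,28,-1,0]]'; python3 -m jog '[[0,0,0,-0.145],[0,0,0,-0.29],[0,0,0,-0.435],[0,0,0,-0.58],[0,0,0,-0.725],[0,0,0,-0.87],[0,0,0,-1.015],[0,0,0,-1.16],[0,0,0,-1.305],[0,0,0,-1.45],[0,0,0,-1.59],[0,0,0,-1.72]]' ; python3 -m jog '[[0,0,0,-0.03],[0,0,0,0.05],[0,0,0,0.05],[0,-10,0,0.05],[0,-25,0,0.05],[0,-30,0,0.05],[0,-30,0,0.05]]'
python3 - <<'E'
from h import *
H=(494.7,-271.3,-.1)
delta(T(H,[-62,-32.5,240])[0],-0.1+np.pi/2)
c=viewer.read_camera("side"); X=T(H,[-64,32.5,170])[0];q=proj(c,X)[0].astype(int); off=q-[50,40]
cv2.imwrite("pics/g9.png",cv2.resize(c["img"][off[1]:off[1]+80,off[0]:off[0]+100],None,fx=6,fy=6,interpolation=cv2.INTER_CUBIC))
E
```

```text
time_s: 14.05
position: [435.7, -231.9, 211.2]
ee_rot: [0.529, -0.521, -0.475, 0.472]
ft_force: [-0.1, 0.6, -1.7]
gripper_width: 0.176
time_s: 15.25
position: [434.8, -230.8, 211.2]
ee_rot: [0.016, -0.021, 0.711, -0.702]
ft_force: [-1.9, 2.9, 0.3]
gripper_width: 0.174
time_s: 15.95
position: [435.7, -231.7, 242.5]
ee_rot: [-0.0, -0.003, 0.711, -0.703]
ft_force: [0.7, 0.1, -1.9]
gripper_width: 0.174
tcp [ 435.7 -231.7  242.5] jaw yaw -3.138 toolY [-0.004  0.011 -1.   ] q6 -2.23 t 15.9
shift [ 6.1  1.8 65.7] turn -1.468 (alt 1.674 -4.609 )
```

View pics/g9.png

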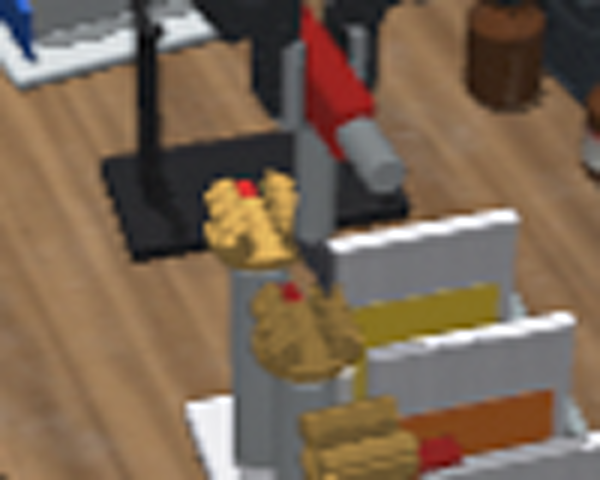

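Screw 3 is open (flag at about (290,291) in the crop now points to +y). On to screw 2.

```bash
python3 -m jog '[[0,0,5,0.14],[1,0,15,0.28],[2,1,25,0.42],[3,1,35,0.56],[4,1,45,0.7],[5,2,55,0.84],[6,2,61,0.98],[6,2,66,1.12],[6,2,66,1.26],[6,2,66,1.4],[6,2,66,1.54],[6,2,66,1.674]]';python3 -m jog '[[0,0,0,0]]'
python3 - <<'E'
from h import *
H=(494.7,-271.3,-.1)
delta(T(H,[-62,-32.5,240])[0],-0.1+np.pi/2)
c=viewer.read_camera("side"); X=T(H,[-64,-32.5,170])[0];q=proj(c,X)[0].astype(int); off=q-[50,40]
cv2.imwrite("pics/g10.png",cv2.resize(c["img"][off[1]:off[1]+80,off[0]:off[0]+100],None,fx=6,fy=6,interpolation=cv2.INTER_CUBIC))
E
```

```text
time_s: 17.2
position: [429.2, -297.3, 238.2]
ee_rot: [0.53, -0.521, -0.474, 0.472]
ft_force: [-0.5, 0.1, -1.2]
gripper_width: 0.175
time_s: 17.3
position: [428.9, -297.1, 237.5]
ee_rot: [0.531, -0.521, -0.474, 0.472]
ft_force: [0.2, -0.3, -1.5]
gripper_width: 0.173
tcp [ 428.9 -297.1  237.5] jaw yaw 1.465 toolY [-0.007  0.013 -1.   ] q6 -0.66 t 17.3
shift [-0.3 -2.5 -0.8] turn -0.006 (alt 3.136 -3.147 )
```

View pics/g10.png

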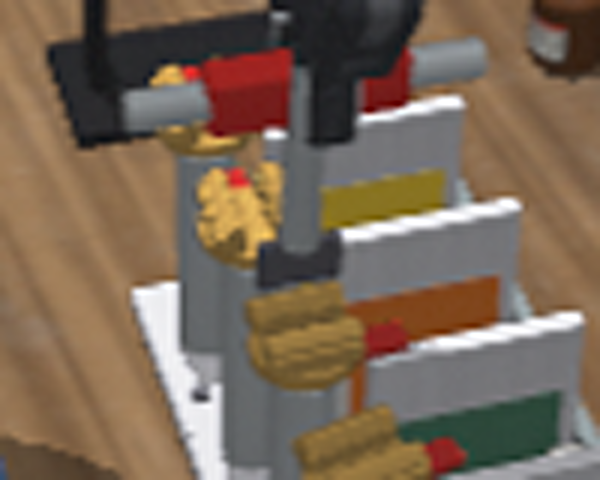

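```bash
python3 -m jog '[[0,8,-1,0],[0,16,-1,0],[0,22,-1,0],[0,26,-1,0],[0,26,-1,0]]'; python3 -m jog '[[0,0,0,-0.145],[0,0,0,-0.29],[0,0,0,-0.435],[0,0,0,-0.58],[0,0,0,-0.725],[0,0,0,-0.87],[0,0,0,-1.015],[0,0,0,-1.16],[0,0,0,-1.305],[0,0,0,-1.45],[0,0,0,-1.59],[0,0,0,-1.72]]' ; python3 -m jog '[[0,0,0,-0.03],[0,0,0,0.05],[0,0,0,0.05],[0,-10,0,0.05],[0,-25,0,0.05],[0,-30,0,0.05],[0,-30,0,0.05]]'
python3 - <<'E'
from h import *
H=(494.7,-271.3,-.1)
delta(T(H,[-62,-97.5,240])[0],-0.1+np.pi/2)
c=viewer.read_camera("side"); X=T(H,[-64,-32.5,170])[0];q=proj(c,X)[0].astype(int); off=q-[50,40]
cv2.imwrite("pics/g11.png",cv2.resize(c["img"][off[1]:off[1]+80,off[0]:off[0]+100],None,fx=6,fy=6,interpolation=cv2.INTER_CUBIC))
E
```

```text
time_s: 17.85
position: [429.4, -296.5, 210.7]
ee_rot: [0.531, -0.519, -0.475, 0.472]
ft_force: [-0.4, -0.4, -1.6]
gripper_width: 0.17
time_s: 19.05
position: [428.6, -295.5, 210.8]
ee_rot: [0.015, -0.022, 0.713, -0.701]
ft_force: [-1.4, 2.3, 1.0]
gripper_width: 0.174
time_s: 19.75
position: [429.5, -296.6, 242.1]
ee_rot: [-0.002, -0.004, 0.712, -0.702]
ft_force: [-0.1, -0.6, -2.6]
gripper_width: 0.176
tcp [ 429.5 -296.6  242.1] jaw yaw -3.139 toolY [-0.008  0.014 -1.   ] q6 -2.33 t 19.8
shift [ 6.4  1.2 65.5] turn -1.468 (alt 1.674 -4.609 )
```

View pics/g11.png

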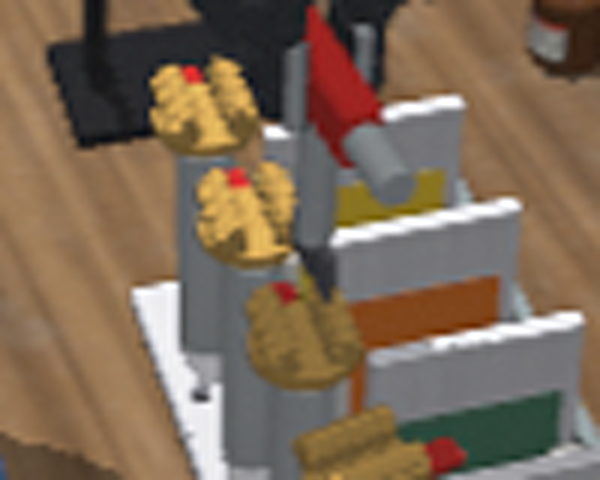

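Screws 4, 3 and 2 show their flags turned to +y. Screw 1 next.

```bash
python3 -m jog '[[0,0,5,0.14],[1,0,15,0.28],[2,1,25,0.42],[3,1,35,0.56],[4,1,45,0.7],[5,1,55,0.84],[6,1,61,0.98],[6,1,66,1.12],[6,1,66,1.26],[6,1,66,1.4],[6,1,66,1.54],[6,1,66,1.674]]';python3 -m jog '[[0,0,0,0]]'
python3 - <<'E'
from h import *
H=(494.7,-271.3,-.1)
delta(T(H,[-62,-97.5,240])[0],-0.1+np.pi/2)
c=viewer.read_camera("side"); X=T(H,[-64,-97.5,170])[0];q=proj(c,X)[0].astype(int); off=q-[50,40]
cv2.imwrite("pics/g12.png",cv2.resize(c["img"][off[1]:off[1]+80,off[0]:off[0]+100],None,fx=6,fy=6,interpolation=cv2.INTER_CUBIC))
E
```

```text
time_s: 21.0
position: [423.0, -362.0, 238.5]
ee_rot: [0.532, -0.519, -0.474, 0.472]
ft_force: [1.0, 0.2, -0.9]
gripper_width: 0.171
time_s: 21.1
position: [422.8, -361.8, 237.8]
ee_rot: [0.533, -0.519, -0.474, 0.472]
ft_force: [-0.1, 0.9, -2.1]
gripper_width: 0.171
tcp [ 422.8 -361.8  237.8] jaw yaw 1.465 toolY [-0.01   0.017 -1.   ] q6 -0.75 t 21.1
shift [-0.2 -2.2 -0.4] turn -0.006 (alt 3.136 -3.148 )
```

View pics/g12.png

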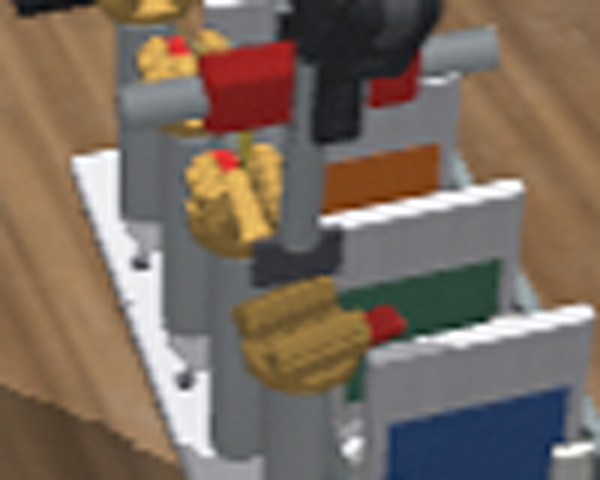

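```bash
python3 -m jog '[[-1,8,-1,0],[-1,16,-1,0],[-1,22,-1,0],[-1,26,-1,0],[-1,26,-1,0]]'; python3 -m jog '[[0,0,0,-0.145],[0,0,0,-0.29],[0,0,0,-0.435],[0,0,0,-0.58],[0,0,0,-0.725],[0,0,0,-0.87],[0,0,0,-1.015],[0,0,0,-1.16],[0,0,0,-1.305],[0,0,0,-1.45],[0,0,0,-1.59],[0,0,0,-1.72]]' ; python3 -m jog '[[0,0,0,-0.03],[0,0,0,0.05],[0,0,0,0.05],[0,-10,0,0.05],[0,-25,0,0.05],[0,-30,0,0.05],[0,-30,0,0.05]]'
python3 - <<'E'
from h import *
H=(494.7,-271.3,-.1)
delta([507.3,5.3,240],-.119+np.pi/2)
c=viewer.read_camera("side"); X=T(H,[-64,-97.5,170])[0];q=proj(c,X)[0].astype(int); off=q-[50,60]
cv2.imwrite("pics/g13.png",cv2.resize(c["img"][off[1]:off[1]+100,off[0]:off[0]+100],None,fx=6,fy=6,interpolation=cv2.INTER_CUBIC))
E
```

```text
time_s: 21.65
position: [422.9, -361.6, 210.4]
ee_rot: [0.533, -0.517, -0.475, 0.472]
ft_force: [0.2, 1.1, -6.4]
gripper_width: 0.171
time_s: 22.85
position: [422.2, -361.1, 210.4]
ee_rot: [0.014, -0.023, 0.714, -0.7]
ft_force: [-1.1, 2.3, -0.3]
gripper_width: 0.176
time_s: 23.55
position: [423.2, -362.4, 241.8]
ee_rot: [-0.003, -0.005, 0.713, -0.701]
ft_force: [-0.5, -0.1, -1.1]
gripper_width: 0.173
tcp [ 423.2 -362.4  241.8] jaw yaw -3.139 toolY [-0.012  0.018 -1.   ] q6 -2.43 t 23.6
shift [ -85.2    7.3 -367.4] turn -1.449 (alt 1.693 -4.59 )
```

View pics/g13.png

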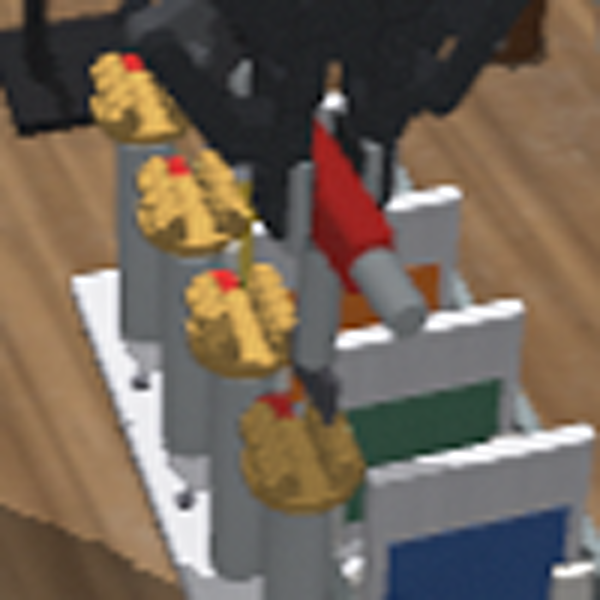

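```bash
python3 -m jog '[[0,-15,-15,0.14],[-10,-25,-50,0.28],[-20,-30,-85,0.42],[-30,-30,-120,0.56],[-40,-30,-155,0.7],[-50,-30,-190,0.84],[-58,-30,-225,0.98],[-66,-30,-260,1.12],[-74,-30,-295,1.26],[-80,-30,-325,1.4],[-83,-30,-350,1.54],[-85,-30,-367,1.69]]';python3 -m jog '[[0,0,0,0],[0,0,0,0]]'
python3 - <<'E'
from h import *
delta([507.3,5.3,200],-.119+np.pi/2)
c=viewer.read_camera("side"); q=proj(c,[505,3,170])[0].astype(int); off=q-[60,60]
p,R=tcp();print(proj(c,p+R[:,1]*83)[0]-off)
cv2.imwrite("pics/g14.png",cv2.resize(c["img"][off[1]:off[1]+100,off[0]:off[0]+120],None,fx=5,fy=5,interpolation=cv2.INTER_CUBIC))
E
```

```text
time_s: 24.8
position: [507.0, 6.5, 276.2]
ee_rot: [0.537, -0.521, -0.47, 0.468]
ft_force: [0.2, -0.1, -1.4]
gripper_width: 0.176
time_s: 25.0
position: [506.7, 6.7, 275.6]
ee_rot: [0.537, -0.52, -0.471, 0.469]
ft_force: [0.1, -0.3, -1.5]
gripper_width: 0.175
tcp [506.7   6.7 275.6] jaw yaw 1.454 toolY [-0.015  0.019 -1.   ] q6 -0.04 t 25.0
shift [-2.6 75.5 -2. ] turn 0.003 (alt 3.144 -3.139 )
[59.58322196 51.44543897]
```

View pics/g14.png

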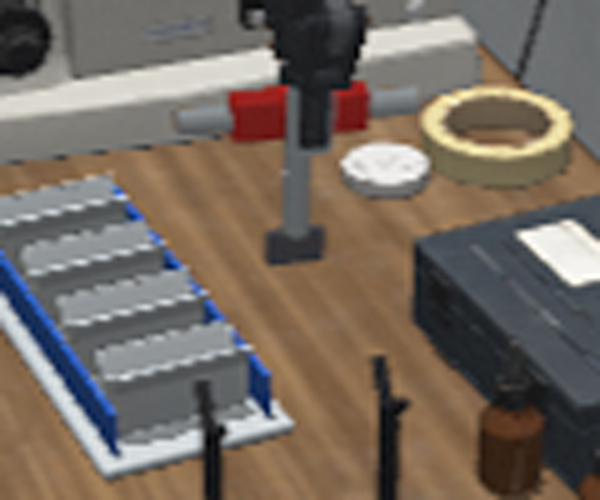

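```bash
python3 -m jog '[[-1,20,-1,0],[-2,50,-2,0],[-3,75,-2,0],[-3,85,-2,0],[-3,90,-2,0]]'
python3 - <<'E'
from h import *
delta([507.3,5.3,103],-.119+np.pi/2)
E
```

```text
time_s: 25.55
position: [506.5, 3.9, 184.7]
ee_rot: [0.537, -0.52, -0.47, 0.469]
ft_force: [-0.2, 0.1, -1.7]
gripper_width: 0.172
tcp [506.5   3.9 184.7] jaw yaw 1.453 toolY [-0.016  0.019 -1.   ] q6 -0.04 t 25.6
shift [ 0.1 81.7 -2.2] turn 0.001 (alt 3.143 -3.141 )
```

```bash
python3 -m jog '[[0,20,-1,0],[0,45,-2,0],[0,65,-2,0],[0,74,-2,0],[0,80,-2,0],[0,81,-2,0],[0,81,-2,0]]'
python3 - <<'E'
from h import *
delta([507.3,5.3,103],-.119+np.pi/2)
c=viewer.read_camera("side"); q=proj(c,[505,3,100])[0].astype(int); off=q-[60,60]
cv2.imwrite("pics/g15.png",cv2.resize(c["img"][off[1]:off[1]+100,off[0]:off[0]+120],None,fx=5,fy=5,interpolation=cv2.INTER_CUBIC))
E
```

```text
time_s: 26.25
position: [507.8, 5.1, 104.6]
ee_rot: [0.537, -0.52, -0.47, 0.469]
ft_force: [0.2, 1.1, -1.5]
gripper_width: 0.176
tcp [507.8   5.1 104.6] jaw yaw 1.453 toolY [-0.015  0.019 -1.   ] q6 -0.04 t 26.2
shift [0.1 1.6 0.5] turn 0.001 (alt 3.143 -3.141 )
```

View pics/g15.png

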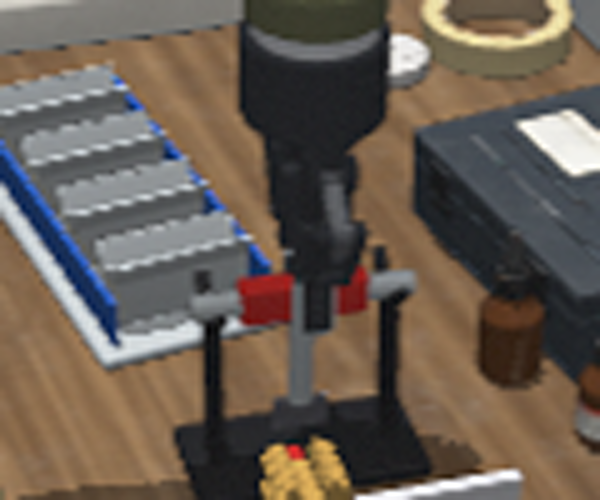

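```bash
python3 -m jog '[[0,0,0,0],[0,0,0,0],[0,0,0,0],[0,0,0,0],[0,0,0,0]]' 0.6; python3 -m jog '[[0,-10,0,0],[0,-40,0,0],[0,-80,0,0],[0,-120,0,0],[0,-140,0,0]]'
python3 - <<'E'
from h import *
H=(494.7,-271.3,-.1)
delta(T(H,[12,97.5,170])[0],-.1+np.pi/2)
c=viewer.read_camera("side"); q=proj(c,[505,3,100])[0].astype(int); off=q-[60,60]
cv2.imwrite("pics/g16.png",cv2.resize(c["img"][off[1]:off[1]+100,off[0]:off[0]+120],None,fx=5,fy=5,interpolation=cv2.INTER_CUBIC))
E
```

```text
time_s: 26.8
position: [507.9, 5.0, 104.7]
ee_rot: [0.537, -0.52, -0.47, 0.469]
ft_force: [-0.1, 0.8, -0.8]
gripper_width: 0.602
time_s: 27.3
position: [511.2, 2.2, 249.2]
ee_rot: [0.535, -0.522, -0.471, 0.468]
ft_force: [0.7, -0.2, 0.3]
gripper_width: 0.598
tcp [511.2   2.2 249.2] jaw yaw 1.453 toolY [-0.009  0.018 -1.   ] q6 -0.04 t 27.3
shift [-177.1   75.9  -26.8] turn -0.018 (alt 3.124 -3.159 )
```

View pics/g16.png

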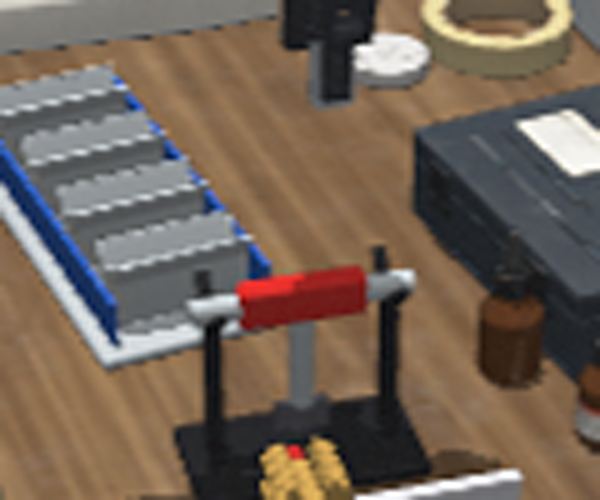

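```bash
python3 -m jog '[[-25,2,-4,0],[-60,8,-9,0],[-105,20,-16,0],[-145,40,-22,-0.01],[-170,60,-26,-0.018],[-177,74,-27,-0.018],[-177,76,-27,-0.018],[-177,76,-27,-0.018]]' 0.45
python3 - <<'E'
from h import *
H=(494.7,-271.3,-.1)
delta(T(H,[12,97.5,87])[0],-.1+np.pi/2)
for n in("top","side"):
    c=viewer.read_camera(n); q=proj(c,T(H,[12,97.5,100]))[0].astype(int); x,y=q-[50,50]
    cv2.imwrite(f"pics/g{n}.png",cv2.resize(c["img"][y:y+100,x:x+100],None,fx=4,fy=4,interpolation=cv2.INTER_CUBIC))
im=np.hstack([cv2.imread("pics/gtop.png"),cv2.imread("pics/gside.png")]);cv2.imwrite("pics/g17.png",im)
E
```

```text
time_s: 28.15
position: [517.4, -175.3, 172.2]
ee_rot: [0.531, -0.518, -0.477, 0.472]
ft_force: [0.5, -0.0, 0.4]
gripper_width: 0.452
tcp [ 517.4 -175.3  172.2] jaw yaw 1.471 toolY [-0.007  0.018 -1.   ] q6 -0.38 t 28.1
shift [-1.8 85.1  0.3] turn -0.0 (alt 3.141 -3.142 )
```

View pics/g17.png

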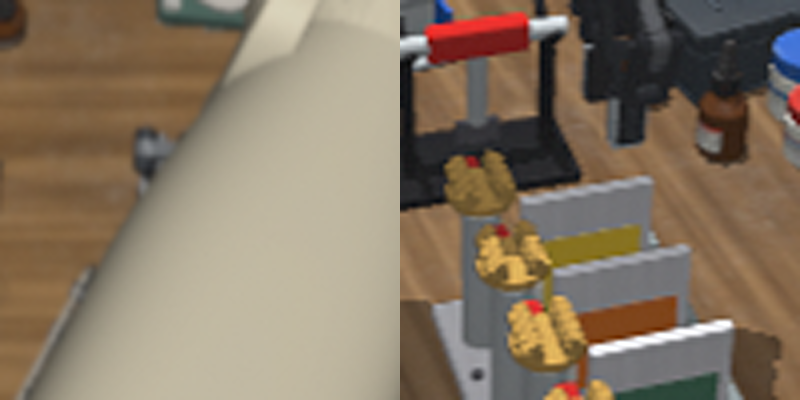

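```bash
python3 -m jog '[[-1,15,0,0],[-2,40,0,0],[-2,60,0,0],[-2,75,0,0],[-2,83,0,0],[-2,85,0,0],[-2,85,0,0]]' 0.45
python3 - <<'E'
from h import *
H=(494.7,-271.3,-.1)
delta(T(H,[12,97.5,87])[0],-.1+np.pi/2)
c=viewer.read_camera("side"); q=proj(c,T(H,[12,97.5,100]))[0].astype(int); x,y=q-[60,50]
cv2.imwrite(f"pics/g18.png",cv2.resize(c["img"][y:y+100,x:x+120],None,fx=5,fy=5,interpolation=cv2.INTER_CUBIC))
E
python3 -m jog '[[0,0,0,0],[0,0,0,0],[0,0,0,0],[0,0,0,0],[0,0,0,0],[0,0,0,0],[0,0,0,0]]' 0 60
```

```text
time_s: 28.95
position: [518.2, -175.4, 89.0]
ee_rot: [0.529, -0.519, -0.478, 0.472]
ft_force: [0.1, -0.3, 0.3]
gripper_width: 0.452
tcp [ 518.2 -175.4   89. ] jaw yaw 1.473 toolY [-0.004  0.016 -1.   ] q6 -0.38 t 28.9
shift [-0.3  2.   1.8] turn 0.002 (alt 3.144 -3.14 )
time_s: 29.7
position: [519.1, -175.4, 90.2]
ee_rot: [0.529, -0.519, -0.478, 0.471]
ft_force: [-0.0, 2.6, 5.5]
gripper_width: 0.084
```

View pics/g18.png

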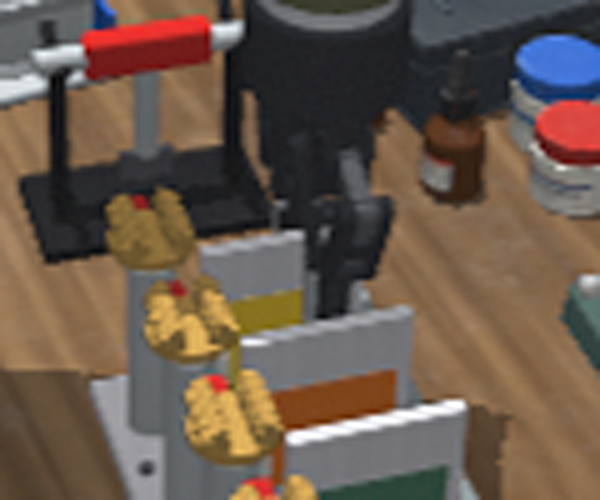

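```bash
python3 -m jog '[[0,-8,0,0],[0.5,-25,0,0],[1,-50,0,0],[1.5,-85,0,0],[2,-120,0,0],[2,-150,0,0],[2,-165,0,0],[2,-165,0,0]]'
python3 - <<'E'
from h import *
H=(494.7,-271.3,-.1)
c=viewer.read_camera("side");d=viewer.read_camera("top")
cv2.imwrite("pics/s19.png",cv2.resize(c["img"][130:360,180:380],None,fx=3,fy=3,interpolation=cv2.INTER_CUBIC))
cv2.imwrite("pics/t19.png",cv2.resize(d["img"][170:270,140:310],None,fx=4.5,fy=4.5,interpolation=cv2.INTER_CUBIC))
delta([500,250,250],.065+np.pi/2)
for th in("rack","rack_slot","panel"):
  for k in(c,d): print(th,[(ray(k,q["at"][::-1],8 if 'slot' in th else 0)[:2].round(),round(q["score"],2)) for q in viewer.pinpoint(k,th)])
E
```

```text
time_s: 30.5
position: [520.6, -177.1, 258.1]
ee_rot: [0.527, -0.521, -0.479, 0.471]
ft_force: [-0.2, -0.1, -0.8]
gripper_width: 0.083
tcp [ 519.3 -176.3  254.9] jaw yaw 1.473 toolY [-0.002  0.016 -1.   ] q6 -0.38 t 30.6
shift [422.2  11.9  61. ] turn -0.163 (alt 2.978 -3.305 )
rack [(array([479., 281.]), 0.85), (array([474., 376.]), 0.71)]
rack [(array([483., 256.]), 0.6), (array([485., 220.]), 0.59)]
rack_slot [(array([473., 295.]), 0.97), (array([482., 381.]), 0.96), (array([485., 226.]), 0.92), (array([491., 161.]), 0.72), (array([ 498., -307.]), 0.5)]
rack_slot [(array([480., 289.]), 0.9), (array([474., 355.]), 0.75), (array([670., -36.]), 0.75), (array([483., 214.]), 0.62), (array([ 426., -391.]), 0.2)]
panel [(array([621.,  54.]), 0.86), (array([ 501., -297.]), 0.77), (array([ 498., -229.]), 0.68), (array([ 484., -351.]), 0.61)]
panel []
```

View pics/s19.png

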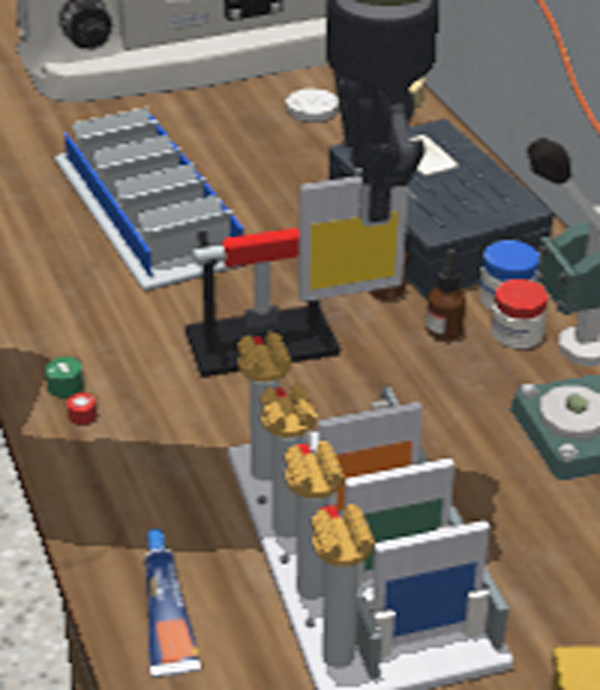

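View pics/t19.png

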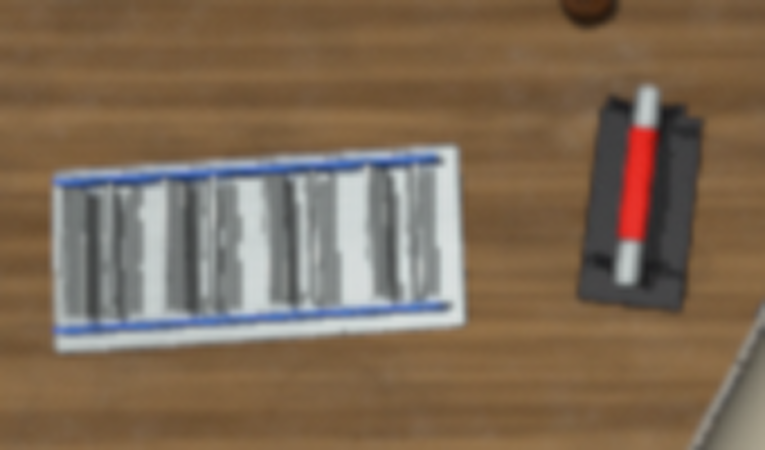

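```bash
cat > rk.py <<'E'
from h import *
import sys
Rp=[float(v) for v in sys.argv[1:4]]; s=6
out=[]
for n,(x0,y0,w,h) in(("top",(145,190,110,65)),("side",(195,160,80,75))):
    c=viewer.read_camera(n); im=cv2.resize(c["img"],None,fx=s,fy=s,interpolation=cv2.INTER_CUBIC); raw=im.copy()
    for y in(-97.5,-32.5,32.5,97.5):
        drawbox(im,c,box(Rp,92,26,54,54,0,y),(0,0,255),s)
    drawbox(im,c,box(Rp,120,270,0,8),(255,0,255),s)
    cr=lambda a:a[y0*s:(y0+h)*s,x0*s:(x0+w)*s]
    cv2.imwrite(f"pics/{sys.argv[4]}{n}.png",np.hstack([cr(im),cr(raw)]) if n=="side" else np.vstack([cr(im),cr(raw)]))
E
python3 rk.py 479.1 255.8 .065 rk1
```

```text
(no output)
```

View pics/rk1top.png

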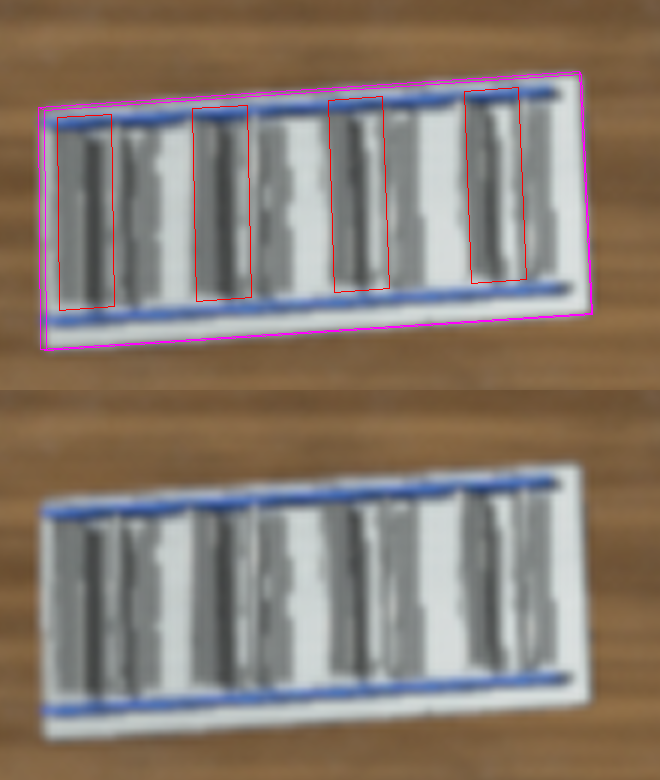

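View pics/rk1side.png

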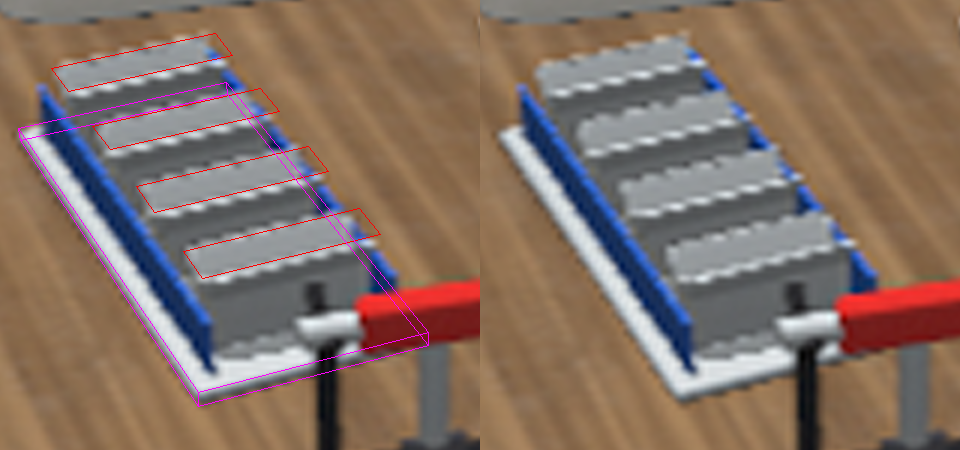

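Run:
```python
from h import *
c=viewer.read_camera("side")
p,R=tcp();print(p, R.round(3).tolist())
for uv in((301,299),(405,284)): print(ray(c,np.array(uv)/3+[180,130]-.33,p[2]-78).round(1))
for uv in((301,190),(408,170)): print(ray(c,np.array(uv)/3+[180,130]-.33,p[2]+22).round(1))
Rp=(478.5,255.8,.065)
for y in(97.5,32.5,-32.5,-97.5): print(T(Rp,[0,y,8]).round(1),T(Rp,[13,y,8]).round(1))
delta(T(Rp,[13,97.5,230])[0],.065+np.pi/2)
```

```text
[ 519.34814824 -176.0715976   254.76998711] [[0.098, -0.002, -0.995], [0.995, 0.017, 0.098], [0.017, -1.0, 0.004]]
[ 470.2 -169.   176.8]
[ 550.9 -179.7  176.8]
[ 466.4 -174.8  276.8]
[ 548.6 -177.4  276.8]
[[472.2 353.1   8. ]] [[485.1 353.9   8. ]]
[[476.4 288.2   8. ]] [[489.4 289.1   8. ]]
[[480.6 223.4   8. ]] [[493.6 224.2   8. ]]
[[484.8 158.5   8. ]] [[497.8 159.4   8. ]]
tcp [ 519.3 -176.1  254.8] jaw yaw 1.473 toolY [-0.002  0.017 -1.   ] q6 -0.38 t 31.1
shift [523.6  33.8  85.8] turn -0.163 (alt 2.978 -3.305 )
```

```bash
python3 -m jog '[[20,0,3,0],[60,0,9,-0.02],[108,0,17,-0.03],[156,0,25,-0.05],[204,0,33,-0.06],[252,0,41,-0.08],[300,0,50,-0.1],[348,0,58,-0.11],[396,0,66,-0.13],[444,0,74,-0.14],[490,0,81,-0.155],[520,10,86,-0.163]]'; python3 -m jog '[[4,12,1,0],[4,12,1,0],[4,12,1,0]]';python3 rk.py 478.5 255.8 .065 rk2
python3 - <<'E'
from h import *
Rp=(478.5,255.8,.065)
delta(T(Rp,[12,97.5,160])[0],.065+np.pi/2)
E
```

```text
time_s: 32.25
position: [484.6, 353.5, 254.9]
ee_rot: [-0.487, 0.478, 0.522, -0.512]
ft_force: [0.8, -0.4, -1.9]
gripper_width: 0.082
time_s: 32.55
position: [483.1, 356.6, 242.5]
ee_rot: [-0.487, 0.478, 0.521, -0.512]
ft_force: [0.0, -0.4, -1.3]
gripper_width: 0.085
tcp [483.8 356.3 243.5] jaw yaw 1.637 toolY [ 0.001  0.019 -1.   ] q6 0.43 t 32.6
shift [-4.  83.4  0. ] turn 0.001 (alt 3.143 -3.141 )
```

View pics/rk2side.png

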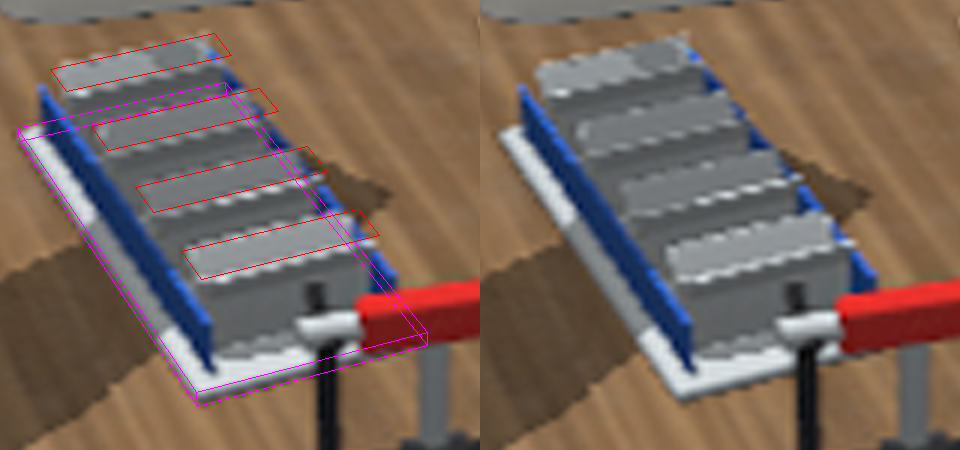

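```bash
python3 -m jog '[[-2,25,0,0],[-4,55,0,0],[-5,80,0,0],[-5,90,0,0],[-5,92,0,0]]';python3 -m jog '[[0,0,0,0]]'
python3 - <<'E'
from h import *
Rp=(478.5,255.8,.065)
delta(T(Rp,[12,97.5,86])[0],.065+np.pi/2)
c=viewer.read_camera("side"); s=6; im=cv2.resize(c["img"],None,fx=s,fy=s,interpolation=cv2.INTER_CUBIC);raw=im.copy()
x0,y0,w,h=180,110,65,85
drawbox(im,c,box(Rp,92,26,54,54,0,97.5),(0,0,255),s)
p,R=tcp(); y=p+R[:,1]*78
drawbox(im,c,box((*T((y[0],y[1],.065),[-12,0,0])[0][:2],.065),80,8,y[2],y[2]+100),(0,255,0),s)
cr=lambda a:a[y0*s:(y0+h)*s,x0*s:(x0+w)*s]
cv2.imwrite("pics/p4.png",np.hstack([cr(im),cr(raw)]))
E
```

```text
time_s: 33.15
position: [484.1, 351.8, 150.8]
ee_rot: [-0.488, 0.479, 0.52, -0.511]
ft_force: [0.2, -0.3, -1.0]
gripper_width: 0.086
time_s: 33.25
position: [484.9, 351.6, 151.9]
ee_rot: [-0.488, 0.48, 0.521, -0.511]
ft_force: [-0.3, -0.3, -0.9]
gripper_width: 0.087
tcp [484.9 351.6 151.9] jaw yaw 1.634 toolY [ 0.001  0.018 -1.   ] q6 0.42 t 33.2
shift [ 1.1 65.9  0.7] turn -0.001 (alt 3.14 -3.143 )
```

View pics/p4.png

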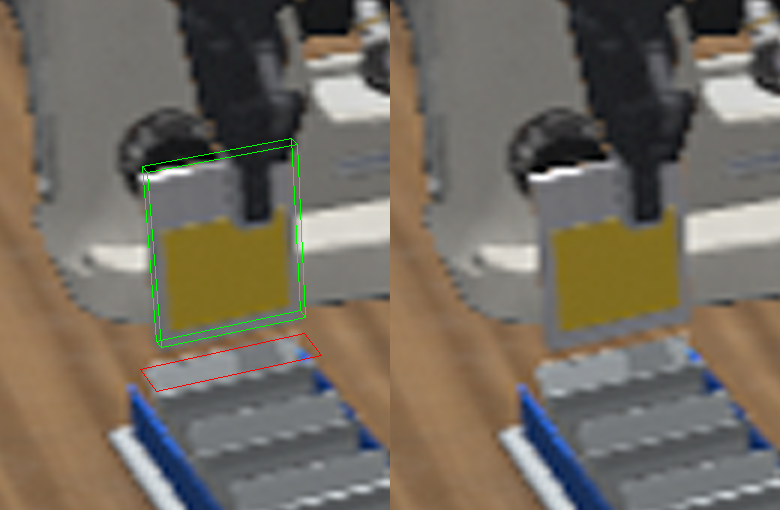

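```bash
python3 -m jog '[[0,12,1,0],[0,24,1,0],[0,34,1,0],[1,42,1,0],[1,50,1,0]]';python3 -m jog '[[0,6,0,0],[0,10,0,0],[0,14,0,0],[0,15,0,0]]'
python3 - <<'E'
from h import *
Rp=(478.5,255.8,.065)
delta(T(Rp,[12,97.5,86])[0],.065+np.pi/2);print(read_state()["ft_force"])
c=viewer.read_camera("side"); s=6; im=cv2.resize(c["img"],None,fx=s,fy=s,interpolation=cv2.INTER_CUBIC)
x0,y0,w,h=180,120,85,85
cr=lambda a:a[y0*s:(y0+h)*s,x0*s:(x0+w)*s]
cv2.imwrite("pics/p4b.png",cr(im))
E
```

```text
time_s: 33.8
position: [483.7, 353.5, 101.1]
ee_rot: [-0.488, 0.48, 0.52, -0.511]
ft_force: [0.3, -0.8, -1.3]
gripper_width: 0.086
time_s: 34.2
position: [483.9, 353.9, 86.3]
ee_rot: [-0.488, 0.48, 0.521, -0.511]
ft_force: [-0.2, -0.7, 4.7]
gripper_width: 0.085
tcp [483.9 353.9  86.3] jaw yaw 1.635 toolY [ 0.001  0.018 -1.   ] q6 0.43 t 34.2
shift [-0.   0.3 -0.2] turn -0.001 (alt 3.14 -3.143 )
[-0.2118497  -0.71604686  4.70762711]
```

View pics/p4b.png

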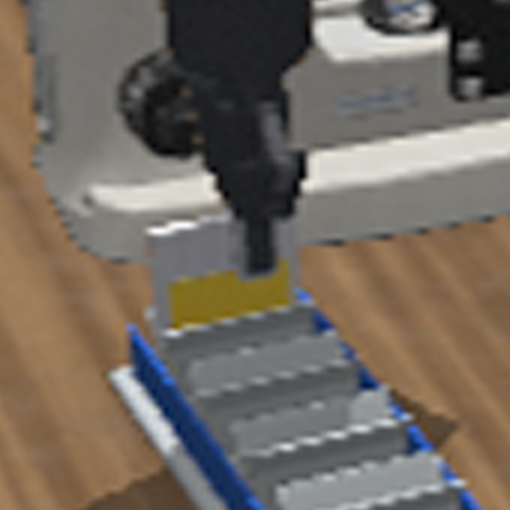

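```bash
python3 -m jog '[[0,0,0,0],[0,0,0,0],[0,0,0,0],[0,-10,0,0],[0,-40,0,0],[0,-80,0,0],[0,-120,0,0],[0,-150,0,0],[0,-165,0,0]]' 0.45
python3 - <<'E'
from h import *
H=(494.7,-271.3,-.1)
delta(T(H,[12,32.5,200])[0],-.1+np.pi/2)
c=viewer.read_camera("side"); s=6; im=cv2.resize(c["img"],None,fx=s,fy=s,interpolation=cv2.INTER_CUBIC)
x0,y0,w,h=180,120,85,85
cv2.imwrite("pics/p4c.png",im[y0*s:(y0+h)*s,x0*s:(x0+w)*s])
E
```

```text
time_s: 35.15
position: [484.8, 351.4, 256.1]
ee_rot: [-0.487, 0.48, 0.523, -0.509]
ft_force: [0.3, -0.3, 0.8]
gripper_width: 0.452
tcp [484.8 351.4 256.1] jaw yaw 1.635 toolY [ 0.006  0.021 -1.   ] q6 0.42 t 35.1
shift [-593.    43.7   13. ] turn 0.164 (alt 3.305 -2.978 )
```

View pics/p4c.png

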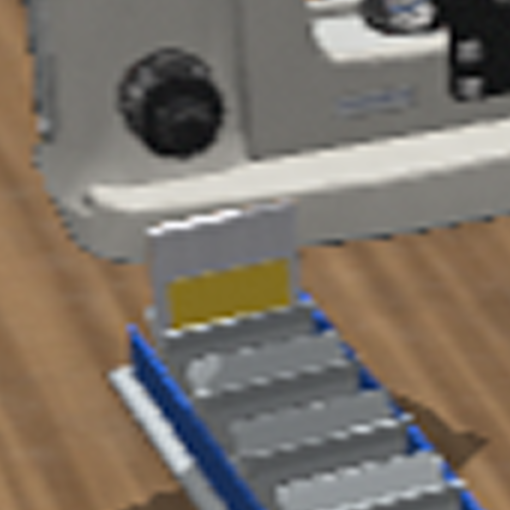

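```bash
python3 -m jog '[[-25,0,1,0],[-70,0,2,0.02],[-120,0,3,0.04],[-170,0,4,0.05],[-220,0,5,0.06],[-270,0,6,0.08],[-320,0,7,0.1],[-370,0,8,0.11],[-420,0,9,0.12],[-470,0,10,0.14],[-520,10,12,0.15],[-560,20,13,0.164]]';python3 -m jog '[[-25,20,0,0],[-33,24,0,0],[-33,24,0,0]]'
python3 - <<'E'
from h import *
H=(494.7,-271.3,-.1)
delta(T(H,[12,32.5,87])[0],-.1+np.pi/2)
E
```

```text
time_s: 36.4
position: [508.0, -210.2, 225.3]
ee_rot: [0.528, -0.521, -0.481, 0.466]
ft_force: [0.4, -0.0, -0.7]
gripper_width: 0.448
time_s: 36.7
position: [503.9, -242.9, 199.4]
ee_rot: [0.53, -0.521, -0.48, 0.466]
ft_force: [-0.7, 1.0, 0.1]
gripper_width: 0.452
tcp [ 503.9 -242.9  199.4] jaw yaw 1.467 toolY [ 0.007  0.023 -1.   ] q6 -0.5 t 36.7
shift [  0.7 112.4  -5.2] turn -0.004 (alt 3.138 -3.146 )
```

```bash
python3 -m jog '[[0,25,-2,0],[0,60,-5,0],[1,85,-5,0],[1,100,-5,0],[1,110,-5,0],[1,112,-5,0],[1,112,-5,0]]' 0.45
python3 - <<'E'
from h import *
H=(494.7,-271.3,-.1)
delta(T(H,[12,32.5,87])[0],-.1+np.pi/2)
c=viewer.read_camera("side"); q=proj(c,T(H,[12,32.5,100]))[0].astype(int); x,y=q-[60,50]
cv2.imwrite(f"pics/g20.png",cv2.resize(c["img"][y:y+100,x:x+120],None,fx=5,fy=5,interpolation=cv2.INTER_CUBIC))
E
```

```text
time_s: 37.4
position: [510.3, -239.4, 88.3]
ee_rot: [0.529, -0.521, -0.481, 0.466]
ft_force: [-0.7, -0.5, 0.9]
gripper_width: 0.451
tcp [ 510.3 -239.4   88.3] jaw yaw 1.468 toolY [ 0.008  0.023 -1.   ] q6 -0.49 t 37.4
shift [-0.8  1.3  0.3] turn -0.003 (alt 3.139 -3.145 )
```

View pics/g20.png

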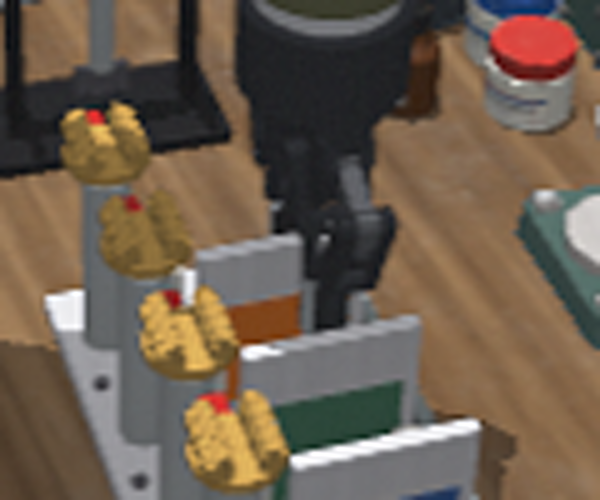

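Fingers straddle the orange panel (near finger at about (345,280) in the crop). Grip and lift.

```bash
python3 -m jog '[[0,0,0,0],[0,0,0,0],[0,0,0,0],[0,0,0,0],[0,0,0,0],[0,0,0,0],[0,0,0,0]]' 0 60; python3 -c "
from h import *
print(tcp()[0])"; python3 -m jog '[[0,-8,0,0],[0.5,-25,0,0],[1,-50,0,0],[2,-85,0,0],[3,-120,0,0],[3,-150,0,0],[3,-165,0,0],[3,-165,0,0]]'
python3 - <<'E'
from h import *
c=viewer.read_camera("side")
cv2.imwrite("pics/s21.png",cv2.resize(c["img"][130:330,180:380],None,fx=3,fy=3,interpolation=cv2.INTER_CUBIC))
Rp=(478.5,255.8,.065)
delta(T(Rp,[13,32.5,240])[0],.065+np.pi/2)
E
python3 rk.py 478.5 255.8 .065 rk3
```

```text
time_s: 38.15
position: [511.2, -239.9, 89.8]
ee_rot: [0.528, -0.522, -0.481, 0.466]
ft_force: [0.1, 0.9, 6.6]
gripper_width: 0.089
[ 511.15851797 -239.94172934   89.79372532]
time_s: 38.95
position: [510.8, -241.5, 257.8]
ee_rot: [0.527, -0.524, -0.482, 0.465]
ft_force: [-0.4, -0.3, -1.6]
gripper_width: 0.079
tcp [ 510.2 -241.   255.8] jaw yaw 1.467 toolY [ 0.012  0.02  -1.   ] q6 -0.49 t 39.0
shift [524.7  26.3  75.7] turn -0.168 (alt 2.973 -3.31 )
```

View pics/s21.png

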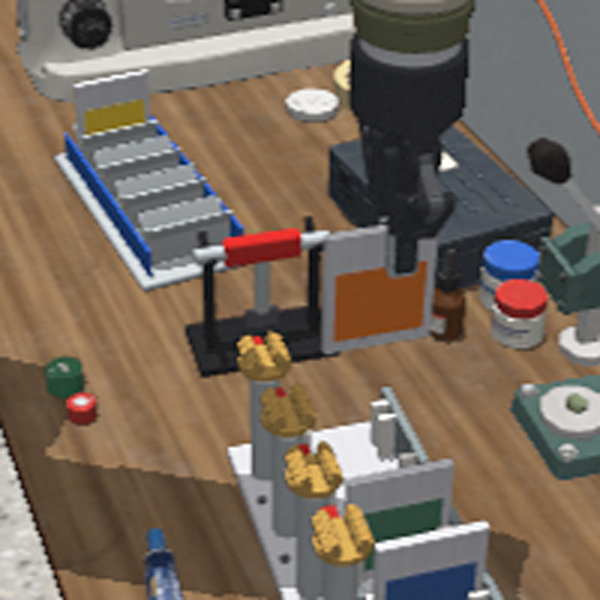

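View pics/rk3top.png

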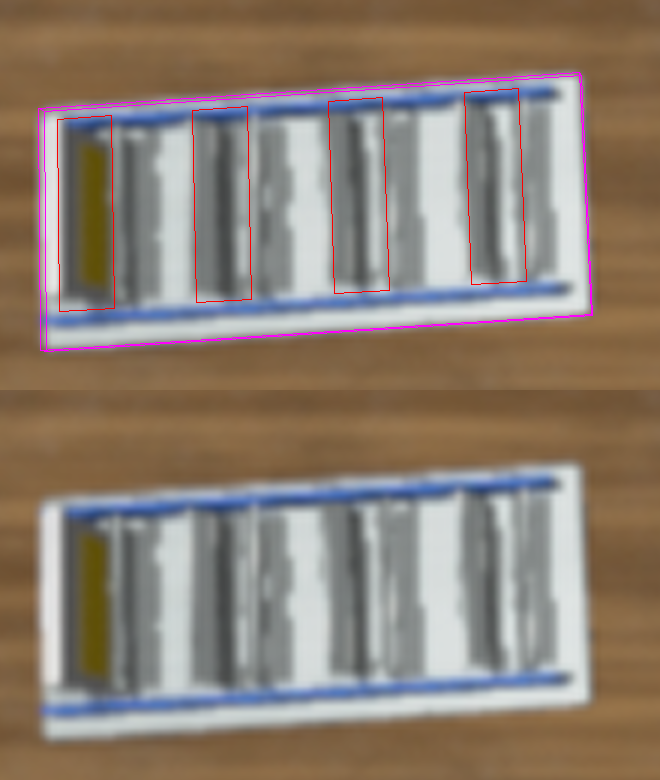

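```bash
python3 -m jog '[[20,0,3,0],[60,0,9,-0.02],[108,0,16,-0.03],[156,0,23,-0.05],[204,0,30,-0.06],[252,0,37,-0.08],[300,0,44,-0.1],[348,0,51,-0.11],[396,0,58,-0.13],[444,0,65,-0.14],[490,0,72,-0.155],[520,10,76,-0.168]]'; python3 -m jog '[[4,12,1,0],[4,12,1,0],[4,12,1,0]]'
python3 - <<'E'
from h import *
Rp=(478.5,255.8,.065)
delta(T(Rp,[12,32.5,152])[0],.065+np.pi/2)
E
```

```text
time_s: 40.3
position: [485.7, 288.5, 255.1]
ee_rot: [-0.486, 0.479, 0.525, -0.509]
ft_force: [0.5, 0.4, -1.1]
gripper_width: 0.08
time_s: 40.6
position: [483.4, 291.9, 242.1]
ee_rot: [-0.487, 0.479, 0.524, -0.51]
ft_force: [0.5, -0.4, -1.1]
gripper_width: 0.083
tcp [483.4 291.9 242.1] jaw yaw 1.639 toolY [ 0.006  0.022 -1.   ] q6 0.32 t 40.6
shift [-5.1 90.1 -4.1] turn 0.003 (alt 3.145 -3.139 )
```

```bash
python3 -m jog '[[-3,25,-2,0],[-5,55,-4,0],[-6,80,-4,0],[-6,88,-4,0],[-6,90,-4,0]]';python3 -m jog '[[0,0,0,0]]'
cat > pv.py <<'E'
from h import *
import sys
Rp=tuple(float(v) for v in sys.argv[1:4]); sy=float(sys.argv[4]); name=sys.argv[5]; ox=float(sys.argv[6])
delta(T(Rp,[ox,sy,86])[0],Rp[2]+np.pi/2); print(read_state()["ft_force"].round(1))
c=viewer.read_camera("side"); s=6; im=cv2.resize(c["img"],None,fx=s,fy=s,interpolation=cv2.INTER_CUBIC);raw=im.copy()
q=proj(c,T(Rp,[0,sy,70]))[0].astype(int); x0,y0,w,h=q[0]-32,q[1]-55,65,85
drawbox(im,c,box(Rp,92,26,54,54,0,sy),(0,0,255),s)
p,R=tcp(); y=p+R[:,1]*78
drawbox(im,c,box((*T((y[0],y[1],Rp[2]),[-ox,0,0])[0][:2],Rp[2]),80,8,y[2],y[2]+100),(0,255,0),s)
cr=lambda a:a[y0*s:(y0+h)*s,x0*s:(x0+w)*s]
cv2.imwrite(f"pics/{name}.png",np.hstack([cr(im),cr(raw)]))
E
python3 pv.py 478.5 255.8 .065 32.5 p3a 12
```

```text
time_s: 41.1
position: [488.1, 286.7, 151.6]
ee_rot: [-0.487, 0.479, 0.523, -0.51]
ft_force: [0.5, 0.1, -0.8]
gripper_width: 0.084
time_s: 41.2
position: [488.8, 286.3, 152.8]
ee_rot: [-0.487, 0.48, 0.523, -0.509]
ft_force: [0.2, -0.1, -0.9]
gripper_width: 0.089
tcp [488.8 286.3 152.8] jaw yaw 1.636 toolY [ 0.005  0.022 -1.   ] q6 0.31 t 41.2
shift [ 1.3 66.8  0.7] turn -0.0 (alt 3.141 -3.142 )
[ 0.2 -0.1 -0.9]
```

View pics/p3a.png

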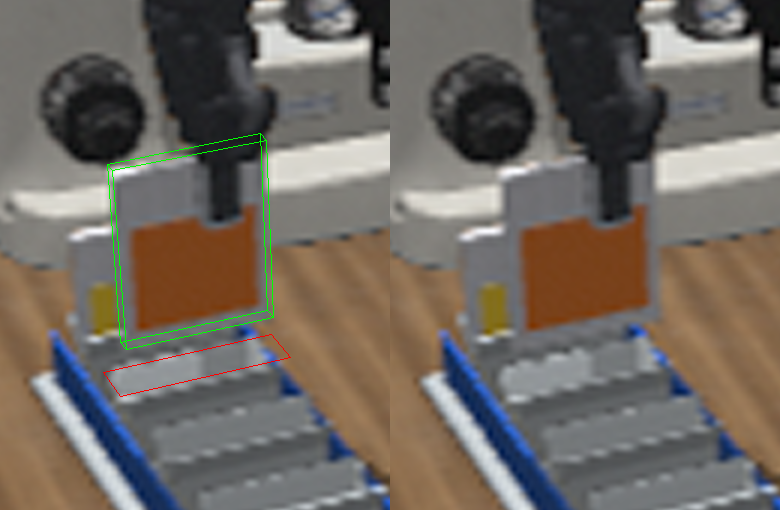

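Panel overlay matches and is centred over the slot mouth. Lower it.

```bash
python3 -m jog '[[0,12,1,0],[0,24,1,0],[0,34,1,0],[1,42,1,0],[1,50,1,0]]';python3 -m jog '[[0,6,0,0],[0,10,0,0],[0,14,0,0],[0,16,0,0]]'; python3 pv.py 478.5 255.8 .065 32.5 p3b 12; python3 -m jog '[[0,0,0,0],[0,0,0,0],[0,0,0,0],[0,-10,0,0],[0,-40,0,0],[0,-80,0,0],[0,-120,0,0],[0,-150,0,0],[0,-165,0,0]]' 0.45
python3 - <<'E'
from h import *
H=(494.7,-271.3,-.1)
delta(T(H,[12,-32.5,200])[0],-.1+np.pi/2)
c=viewer.read_camera("side"); s=6; im=cv2.resize(c["img"],None,fx=s,fy=s,interpolation=cv2.INTER_CUBIC)
x0,y0,w,h=180,120,85,85
cv2.imwrite("pics/p3c.png",im[y0*s:(y0+h)*s,x0*s:(x0+w)*s])
E
```

```text
time_s: 41.75
position: [487.9, 288.5, 102.0]
ee_rot: [-0.487, 0.48, 0.523, -0.509]
ft_force: [-0.2, 0.2, -0.7]
gripper_width: 0.084
time_s: 42.15
position: [487.9, 288.8, 85.8]
ee_rot: [-0.487, 0.48, 0.523, -0.509]
ft_force: [-2.8, -0.9, 13.7]
gripper_width: 0.08
tcp [487.9 288.8  85.8] jaw yaw 1.636 toolY [ 0.005  0.021 -1.   ] q6 0.32 t 42.1
shift [ 0.2 -0.2 -0.5] turn 0.0 (alt 3.142 -3.141 )
[-2.8 -0.9 13.7]
time_s: 43.1
position: [488.2, 285.7, 255.5]
ee_rot: [-0.486, 0.48, 0.525, -0.507]
ft_force: [-0.4, 0.1, 0.3]
gripper_width: 0.453
tcp [488.2 285.7 255.5] jaw yaw 1.636 toolY [ 0.011  0.024 -1.   ] q6 0.31 t 43.1
shift [-591.4   41.8   24. ] turn 0.165 (alt 3.307 -2.976 )
```

View pics/p3c.png

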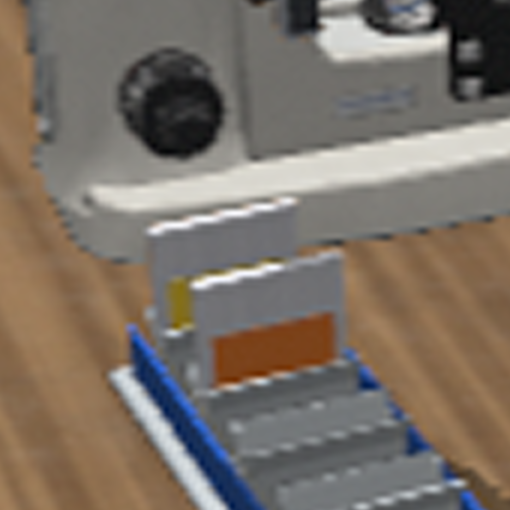

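Panel 3 is seated. Now panel 2.

```bash
python3 -m jog '[[-25,0,1,0],[-70,0,3,0.02],[-120,0,5,0.04],[-170,0,7,0.05],[-220,0,9,0.06],[-270,0,11,0.08],[-320,0,13,0.1],[-370,0,15,0.11],[-420,0,17,0.12],[-470,0,19,0.14],[-520,10,22,0.15],[-560,20,24,0.165]]';python3 -m jog '[[-25,20,0,0],[-32,22,0,0],[-32,22,0,0]]'
python3 - <<'E'
from h import *
H=(494.7,-271.3,-.1)
delta(T(H,[12,-32.5,87])[0],-.1+np.pi/2)
E
```

```text
time_s: 44.35
position: [501.4, -276.5, 223.4]
ee_rot: [0.528, -0.522, -0.483, 0.465]
ft_force: [1.1, 0.0, 1.1]
gripper_width: 0.448
time_s: 44.65
position: [497.5, -308.2, 199.5]
ee_rot: [0.529, -0.521, -0.483, 0.464]
ft_force: [-0.7, -0.2, 0.7]
gripper_width: 0.448
tcp [ 497.5 -308.2  199.5] jaw yaw 1.467 toolY [ 0.012  0.025 -1.   ] q6 -0.6 t 44.6
shift [  1.  112.7  -4.5] turn -0.003 (alt 3.138 -3.145 )
```

```bash
python3 -m jog '[[0,25,-2,0],[0,60,-4,0],[1,85,-4,0],[1,100,-4,0],[1,110,-4,0],[1,113,-4,0],[1,113,-4,0]]' 0.45
python3 - <<'E'
from h import *
H=(494.7,-271.3,-.1)
delta(T(H,[12,-32.5,87])[0],-.1+np.pi/2)
c=viewer.read_camera("side"); q=proj(c,T(H,[12,-32.5,100]))[0].astype(int); x,y=q-[60,50]
cv2.imwrite(f"pics/g22.png",cv2.resize(c["img"][y:y+100,x:x+120],None,fx=5,fy=5,interpolation=cv2.INTER_CUBIC))
E
```

```text
time_s: 45.35
position: [503.5, -304.3, 87.4]
ee_rot: [0.529, -0.521, -0.483, 0.465]
ft_force: [0.8, -0.3, 0.3]
gripper_width: 0.449
tcp [ 503.5 -304.3   87.4] jaw yaw 1.468 toolY [ 0.012  0.025 -1.   ] q6 -0.59 t 45.4
shift [-0.6  0.4  0. ] turn -0.002 (alt 3.139 -3.144 )
```

View pics/g22.png

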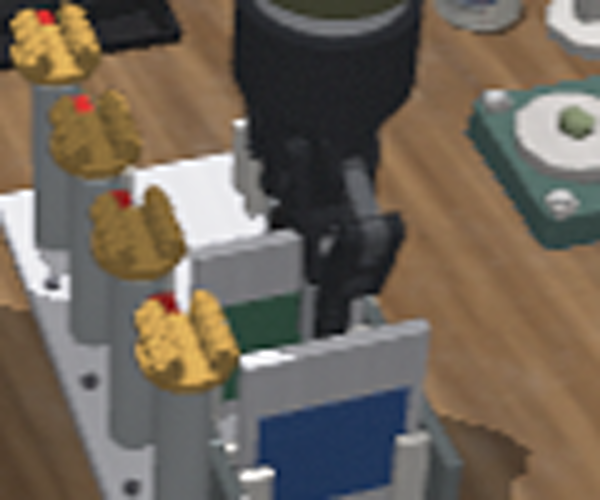

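```bash
python3 -m jog '[[0,0,0,0],[0,0,0,0],[0,0,0,0],[0,0,0,0],[0,0,0,0],[0,0,0,0],[0,0,0,0]]' 0 60; python3 -c "
from h import *
print(tcp()[0])"; python3 -m jog '[[0,-8,0,0],[0.5,-25,0,0],[1,-50,0,0],[2,-85,0,0],[3,-120,0,0],[4,-150,0,0],[4,-165,0,0],[4,-165,0,0]]'
python3 - <<'E'
from h import *
c=viewer.read_camera("side")
cv2.imwrite("pics/s23.png",cv2.resize(c["img"][130:330,180:380],None,fx=3,fy=3,interpolation=cv2.INTER_CUBIC))
Rp=(478.5,255.8,.065)
delta(T(Rp,[12,-32.5,240])[0],.065+np.pi/2)
E
python3 rk.py 478.5 255.8 .065 rk4
```

```text
time_s: 46.1
position: [504.4, -304.8, 89.0]
ee_rot: [0.528, -0.522, -0.483, 0.464]
ft_force: [0.3, 2.1, 6.4]
gripper_width: 0.086
[ 504.37247019 -304.75760786   89.0060286 ]
time_s: 46.9
position: [503.2, -305.8, 257.2]
ee_rot: [0.526, -0.524, -0.483, 0.464]
ft_force: [1.0, -0.3, -0.9]
gripper_width: 0.087
tcp [ 502.6 -305.4  255.1] jaw yaw 1.468 toolY [ 0.017  0.022 -1.   ] q6 -0.59 t 47.0
shift [525.2  26.8  64.6] turn -0.168 (alt 2.974 -3.309 )
```

View pics/s23.png

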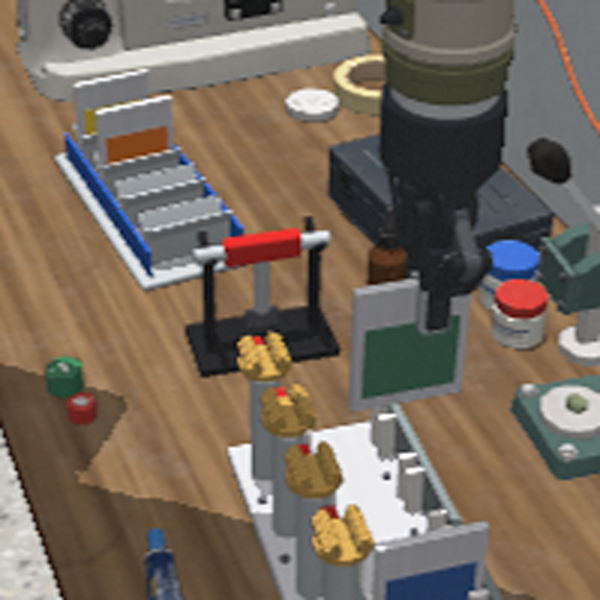

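View pics/rk4top.png

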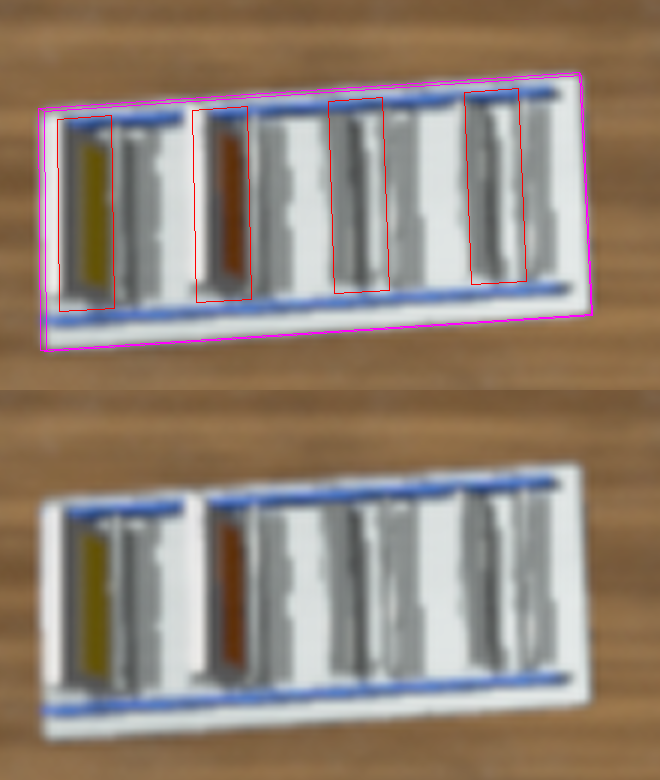

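```bash
python3 -m jog '[[20,0,3,0],[60,0,8,-0.02],[108,0,14,-0.03],[156,0,20,-0.05],[204,0,26,-0.06],[252,0,32,-0.08],[300,0,38,-0.1],[348,0,44,-0.11],[396,0,50,-0.13],[444,0,56,-0.14],[490,0,61,-0.155],[521,10,65,-0.168]]'; python3 -m jog '[[4,12,1,0],[4,12,1,0],[4,12,1,0]]'
python3 - <<'E'
from h import *
Rp=(478.5,255.8,.065)
delta(T(Rp,[12,-32.5,152])[0],.065+np.pi/2)
E
```

```text
time_s: 48.25
position: [490.0, 223.3, 255.3]
ee_rot: [-0.485, 0.48, 0.526, -0.507]
ft_force: [0.4, -0.3, -1.7]
gripper_width: 0.088
time_s: 48.55
position: [488.1, 226.6, 242.1]
ee_rot: [-0.486, 0.48, 0.525, -0.508]
ft_force: [0.3, -0.5, -0.1]
gripper_width: 0.083
tcp [488.1 226.6 242.1] jaw yaw 1.638 toolY [ 0.01   0.024 -1.   ] q6 0.21 t 48.5
shift [-4.8 90.  -3.2] turn 0.003 (alt 3.144 -3.139 )
```

```bash
python3 -m jog '[[-3,25,-2,0],[-5,55,-3,0],[-6,80,-3,0],[-6,88,-3,0],[-6,90,-3,0]]';python3 -m jog '[[0,0,0,0]]'; python3 pv.py 478.5 255.8 .065 -32.5 p2a 12
```

```text
time_s: 49.05
position: [492.2, 221.6, 151.5]
ee_rot: [-0.487, 0.48, 0.524, -0.508]
ft_force: [1.4, -0.3, -0.2]
gripper_width: 0.084
time_s: 49.15
position: [493.0, 221.2, 152.5]
ee_rot: [-0.487, 0.48, 0.524, -0.507]
ft_force: [-0.1, 1.3, -0.8]
gripper_width: 0.084
tcp [493.  221.2 152.5] jaw yaw 1.635 toolY [ 0.01   0.024 -1.   ] q6 0.2 t 49.1
shift [ 1.5 66.6  1. ] turn -0.001 (alt 3.141 -3.142 )
[-0.1  1.3 -0.8]
```

View pics/p2a.png

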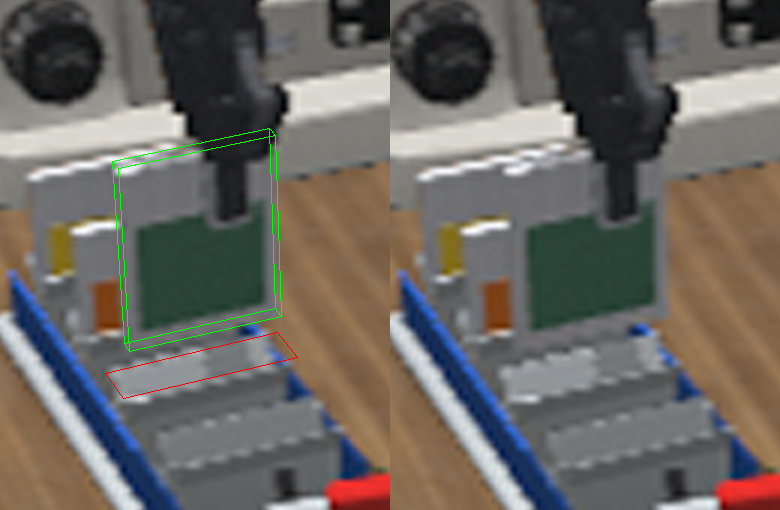

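```bash
python3 -m jog '[[0,12,1,0],[0,24,1,0],[0,34,1,0],[1,42,1,0],[1,50,1,0]]';python3 -m jog '[[0,6,0,0],[0,10,0,0],[0,14,0,0],[0,16,0,0]]'; python3 pv.py 478.5 255.8 .065 -32.5 p2b 12; python3 -m jog '[[0,0,0,0],[0,0,0,0],[0,0,0,0],[0,-10,0,0],[0,-40,0,0],[0,-80,0,0],[0,-120,0,0],[0,-150,0,0],[0,-165,0,0]]' 0.45
python3 - <<'E'
from h import *
H=(494.7,-271.3,-.1)
delta(T(H,[12,-97.5,200])[0],-.1+np.pi/2)
c=viewer.read_camera("side"); s=6; im=cv2.resize(c["img"],None,fx=s,fy=s,interpolation=cv2.INTER_CUBIC)
x0,y0,w,h=180,135,95,90
cv2.imwrite("pics/p2c.png",im[y0*s:(y0+h)*s,x0*s:(x0+w)*s])
E
```

```text
time_s: 49.7
position: [492.3, 223.5, 101.9]
ee_rot: [-0.487, 0.48, 0.524, -0.507]
ft_force: [0.3, 0.9, -1.6]
gripper_width: 0.085
time_s: 50.1
position: [492.3, 223.8, 85.4]
ee_rot: [-0.487, 0.48, 0.524, -0.507]
ft_force: [-0.3, -0.0, -0.7]
gripper_width: 0.085
tcp [492.3 223.8  85.4] jaw yaw 1.636 toolY [ 0.01   0.023 -1.   ] q6 0.2 t 50.1
shift [ 0.4 -0.6 -0.3] turn -0.0 (alt 3.141 -3.142 )
[-0.3 -0.  -0.7]
time_s: 51.05
position: [491.9, 220.2, 254.9]
ee_rot: [-0.486, 0.481, 0.526, -0.506]
ft_force: [-0.0, 0.0, 0.2]
gripper_width: 0.449
tcp [491.9 220.2 254.9] jaw yaw 1.636 toolY [ 0.015  0.025 -1.   ] q6 0.2 t 51.0
shift [-590.    40.3   33.9] turn 0.165 (alt 3.306 -2.977 )
```

View pics/p2c.png

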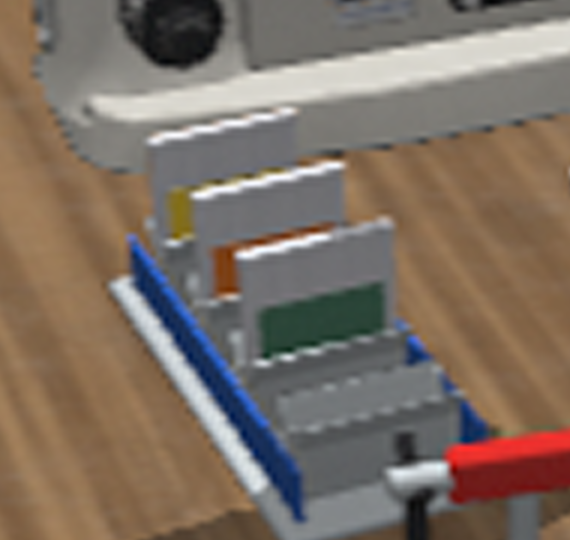

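```bash
python3 -m jog '[[-25,0,1,0],[-70,0,4,0.02],[-120,0,7,0.04],[-170,0,10,0.05],[-220,0,13,0.06],[-270,0,16,0.08],[-320,0,19,0.1],[-370,0,22,0.11],[-420,0,25,0.12],[-470,0,28,0.14],[-520,10,31,0.15],[-560,20,33,0.165]]';python3 -m jog '[[-25,20,0,0],[-31,20,0,0],[-31,20,0,0]]'
python3 - <<'E'
from h import *
H=(494.7,-271.3,-.1)
delta(T(H,[12,-97.5,87])[0],-.1+np.pi/2)
E
```

```text
time_s: 52.3
position: [495.9, -342.7, 222.0]
ee_rot: [0.527, -0.523, -0.484, 0.463]
ft_force: [0.8, -0.0, -0.0]
gripper_width: 0.45
time_s: 52.6
position: [492.3, -373.5, 200.3]
ee_rot: [0.528, -0.522, -0.484, 0.463]
ft_force: [-0.1, -0.4, -0.0]
gripper_width: 0.451
tcp [ 492.3 -373.5  200.3] jaw yaw 1.467 toolY [ 0.017  0.026 -1.   ] q6 -0.69 t 52.6
shift [  1.3 113.4  -2.6] turn -0.004 (alt 3.138 -3.145 )
```

```bash
python3 -m jog '[[0,25,-2,0],[0,60,-3,0],[1,85,-3,0],[1,100,-3,0],[1,110,-3,0],[1,113,-3,0],[1,113,-3,0]]' 0.45
python3 - <<'E'
from h import *
H=(494.7,-271.3,-.1)
delta(T(H,[12,-97.5,87])[0],-.1+np.pi/2)
c=viewer.read_camera("side"); q=proj(c,T(H,[12,-97.5,100]))[0].astype(int); x,y=q-[60,50]
cv2.imwrite(f"pics/g24.png",cv2.resize(c["img"][y:y+100,x:x+120],None,fx=5,fy=5,interpolation=cv2.INTER_CUBIC))
E
```

```text
time_s: 53.3
position: [497.8, -369.4, 88.2]
ee_rot: [0.528, -0.522, -0.484, 0.463]
ft_force: [0.2, -0.1, -0.6]
gripper_width: 0.45
tcp [ 497.8 -369.4   88.2] jaw yaw 1.468 toolY [ 0.017  0.026 -1.   ] q6 -0.68 t 53.3
shift [-0.3  1.2  0.9] turn -0.003 (alt 3.139 -3.144 )
```

View pics/g24.png

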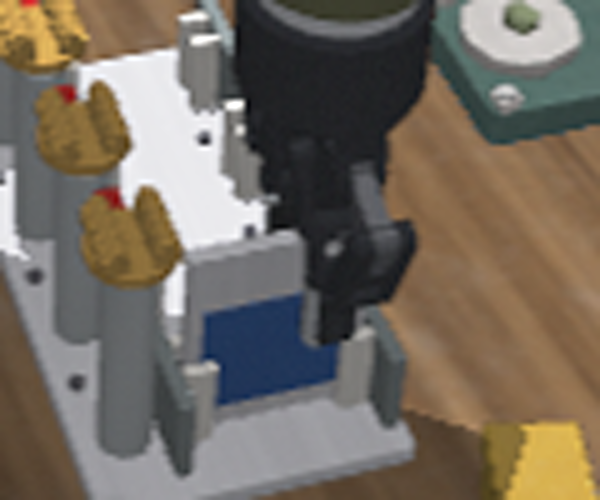

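```bash
python3 -m jog '[[0,0,0,0],[0,0,0,0],[0,0,0,0],[0,0,0,0],[0,0,0,0],[0,0,0,0],[0,0,0,0]]' 0 60; python3 -c "
from h import *
print(tcp()[0])"; python3 -m jog '[[0,-8,0,0],[0.5,-25,0,0],[1,-50,0,0],[2,-85,0,0],[3,-120,0,0],[4,-150,0,0],[4,-165,0,0],[4,-165,0,0]]'
python3 - <<'E'
from h import *
c=viewer.read_camera("side")
cv2.imwrite("pics/s25.png",cv2.resize(c["img"][130:330,180:380],None,fx=3,fy=3,interpolation=cv2.INTER_CUBIC))
Rp=(478.5,255.8,.065)
delta(T(Rp,[12,-97.5,240])[0],.065+np.pi/2)
E
python3 rk.py 478.5 255.8 .065 rk5
```

```text
time_s: 54.05
position: [498.6, -369.6, 89.9]
ee_rot: [0.527, -0.523, -0.485, 0.462]
ft_force: [0.4, 1.8, 5.6]
gripper_width: 0.087
[ 498.63866689 -369.64912392   89.87945023]
time_s: 54.85
position: [496.6, -371.1, 258.2]
ee_rot: [-0.525, 0.525, 0.485, -0.462]
ft_force: [0.2, 0.3, -1.3]
gripper_width: 0.082
tcp [ 496.1 -370.5  256.1] jaw yaw 1.468 toolY [ 0.022  0.023 -1.   ] q6 -0.68 t 54.9
shift [526.5  28.2  54.2] turn -0.168 (alt 2.974 -3.309 )
```

View pics/s25.png

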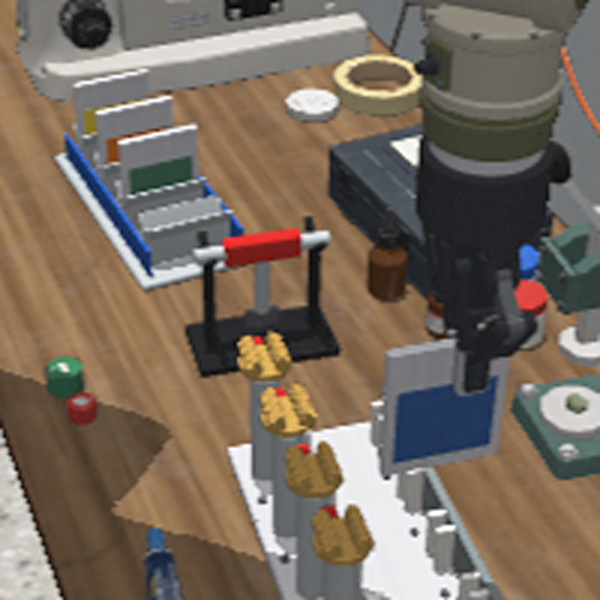

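View pics/rk5top.png

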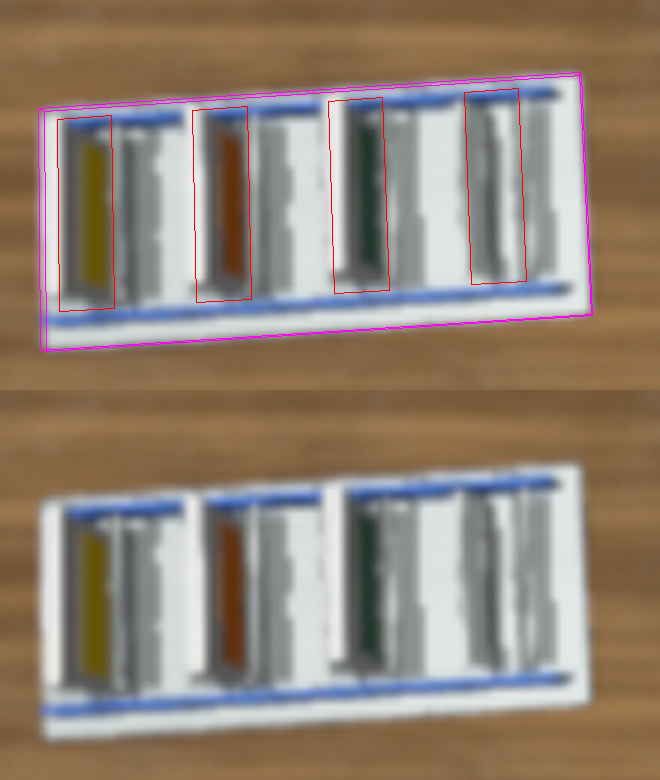

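```bash
python3 -m jog '[[20,0,2,0],[60,0,6,-0.02],[108,0,11,-0.03],[156,0,16,-0.05],[204,0,21,-0.06],[252,0,26,-0.08],[300,0,31,-0.1],[348,0,36,-0.11],[396,0,41,-0.13],[444,0,46,-0.14],[490,0,51,-0.155],[522,10,54,-0.168]]'; python3 -m jog '[[4,12,1,0],[4,12,1,0],[4,12,1,0]]'
python3 - <<'E'
from h import *
Rp=(478.5,255.8,.065)
delta(T(Rp,[12,-97.5,152])[0],.065+np.pi/2)
E
```

```text
time_s: 56.2
position: [494.6, 158.0, 256.9]
ee_rot: [-0.484, 0.481, 0.528, -0.505]
ft_force: [1.2, -0.5, -1.2]
gripper_width: 0.081
time_s: 56.5
position: [492.8, 161.5, 243.8]
ee_rot: [-0.485, 0.481, 0.527, -0.506]
ft_force: [0.6, 0.4, -1.9]
gripper_width: 0.087
tcp [492.8 161.5 243.8] jaw yaw 1.638 toolY [ 0.015  0.025 -1.   ] q6 0.08 t 56.5
shift [-4.7 91.7 -2.3] turn 0.002 (alt 3.144 -3.139 )
```

```bash
python3 -m jog '[[-3,25,-2,0],[-5,55,-2,0],[-6,80,-2,0],[-6,88,-2,0],[-6,91,-2,0]]';python3 -m jog '[[0,0,0,0]]'; python3 pv.py 478.5 255.8 .065 -97.5 p1a 12
```

```text
time_s: 57.0
position: [496.4, 156.6, 152.2]
ee_rot: [-0.486, 0.481, 0.526, -0.506]
ft_force: [0.2, -0.2, -1.4]
gripper_width: 0.083
time_s: 57.1
position: [497.0, 156.1, 153.0]
ee_rot: [-0.486, 0.482, 0.526, -0.506]
ft_force: [-1.0, 0.4, -2.9]
gripper_width: 0.085
tcp [497.  156.1 153. ] jaw yaw 1.635 toolY [ 0.015  0.025 -1.   ] q6 0.07 t 57.1
shift [ 1.6 67.   1.1] turn -0.001 (alt 3.141 -3.143 )
[-1.   0.4 -2.9]
```

View pics/p1a.png

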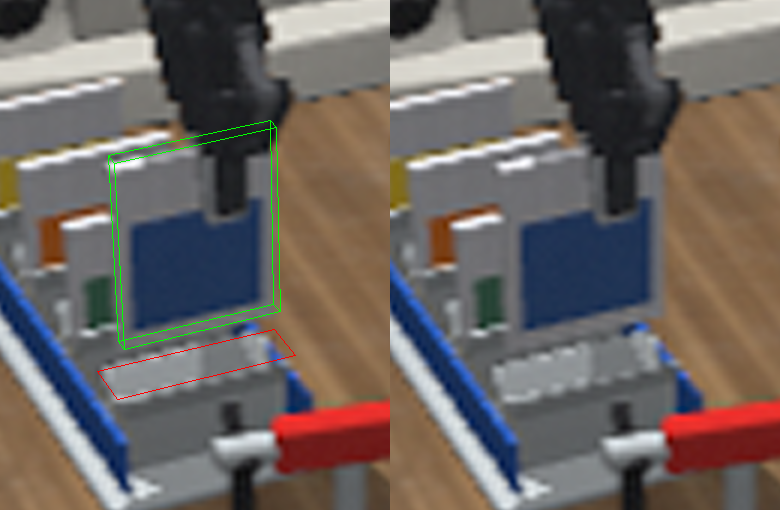

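```bash
python3 -m jog '[[0,12,1,0],[0,24,1,0],[0,34,1,0],[1,42,1,0],[1,50,1,0]]';python3 -m jog '[[0,6,0,0],[0,10,0,0],[0,14,0,0],[0,16,0,0]]'; python3 pv.py 478.5 255.8 .065 -97.5 p1b 12; python3 -m jog '[[0,0,0,0],[0,0,0,0],[0,0,0,0],[0,-10,0,0],[0,-40,0,0],[0,-80,0,0],[0,-120,0,0],[0,-150,0,0],[0,-165,0,0]]' 0.45; python3 -m jog '[[0,0,20,0],[0,0,60,0],[0,0,100,0],[0,0,100,0]]'
python3 - <<'E'
from h import *
Rp=(478.5,255.8,.065);Cp=(505.3,3.4,-.119)
for n,(x0,y0,w,h) in(("side",(185,130,130,120)),("top",(140,150,175,110))):
    c=viewer.read_camera(n); s=4.5; im=cv2.resize(c["img"],None,fx=s,fy=s,interpolation=cv2.INTER_CUBIC)
    if n=="side":
        im2=im.copy()
        for y in(-97.5,-32.5,32.5,97.5): drawbox(im2,c,box(Rp,80,8,108,108,0,y),(0,0,255),s)
        drawbox(im2,c,box(Cp,120,14,99,113),(0,255,255),s)
        cr=im2[int(y0*s):int((y0+h)*s),int(x0*s):int((x0+w)*s)]; cv2.imwrite("pics/fin_o.png",cr)
    cv2.imwrite(f"pics/fin_{n}.png",im[int(y0*s):int((y0+h)*s),int(x0*s):int((x0+w)*s)])
print(read_state()["time_s"],read_state()["position"])
E
```

```text
time_s: 57.65
position: [496.7, 158.4, 102.5]
ee_rot: [-0.486, 0.482, 0.526, -0.506]
ft_force: [0.4, 0.5, -1.9]
gripper_width: 0.084
time_s: 58.05
position: [496.8, 158.8, 86.0]
ee_rot: [-0.486, 0.481, 0.526, -0.506]
ft_force: [0.5, 0.2, -0.4]
gripper_width: 0.087
tcp [496.8 158.8  86. ] jaw yaw 1.635 toolY [ 0.015  0.025 -1.   ] q6 0.08 t 58.0
shift [ 0.5 -0.  -0. ] turn -0.001 (alt 3.141 -3.142 )
[ 0.5  0.2 -0.4]
time_s: 59.0
position: [495.7, 154.8, 255.5]
ee_rot: [-0.485, 0.483, 0.527, -0.504]
ft_force: [1.7, 0.6, 0.3]
gripper_width: 0.453
time_s: 59.4
position: [390.8, 148.2, 253.7]
ee_rot: [-0.485, 0.482, 0.527, -0.505]
ft_force: [1.2, 0.2, 0.4]
gripper_width: 0.451
59.5 [395.75053173 148.54974859 254.43995073]
```

View pics/fin_side.png

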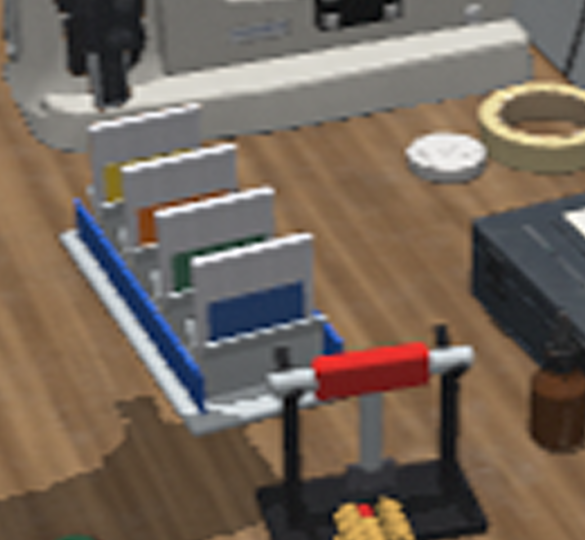

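View pics/fin_o.png

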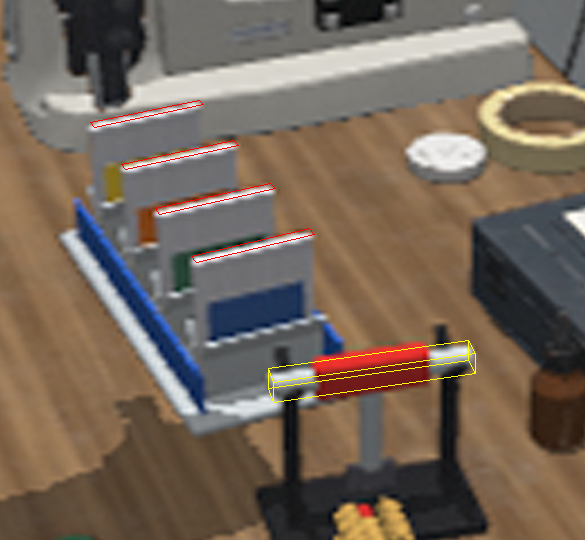

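View pics/fin_top.png

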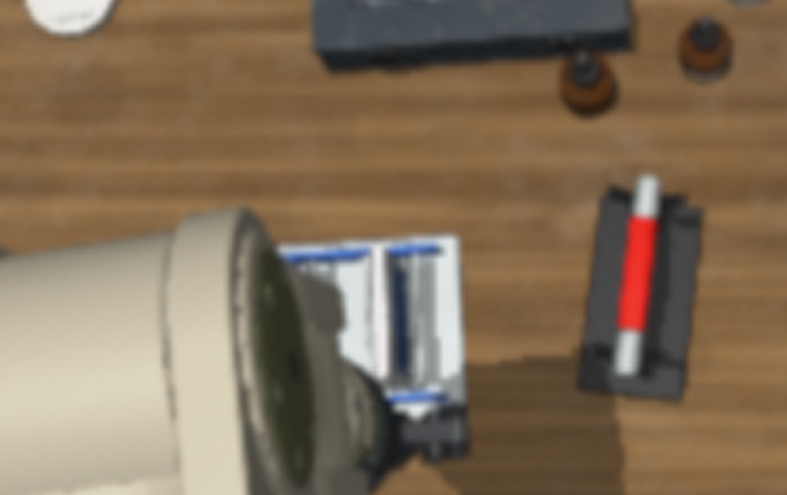

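```bash
python3 -m jog '[[0,0,0,0],[0,0,0,0],[0,0,0,0]]'; python3 -c "
from workcell import ticket
print(ticket.finish_job())"
```

```text
time_s: 59.8
position: [396.7, 148.6, 254.5]
ee_rot: [-0.484, 0.483, 0.528, -0.503]
ft_force: [-0.2, 1.0, 0.6]
gripper_width: 0.448
the job is handed in; nothing more can be done
None
```

The job is done and was handed in at 59.8 s of the 210 s allowed. No verdict was reported.

**What I did:** All four panels were there. I opened screws 4, 3, 2 and 1 with the T-handle key and hung it back in its cradle. Each panel then went straight up out of the holder and into a rack slot: yellow to slot 4, orange to 3, green to 2 and blue to 1.

**Last checks:**
- **Panels:** in the side picture, all four top edges lie on the outlines expected for fully seated panels, 108 mm above the table.
- **Key:** it hangs in both notches, matching its expected outline.
- **Screws and bottles:** all four flags showed square to the panels, and both bottles stand upright.
- **Rack:** it had not moved in any picture taken before each placing. In the final top picture the arm hides part of it, so for that moment I relied on the side view.
- **Arm:** it stands clear, touching nothing.

**Disagreements:**
- The two cameras put the holder about 5 mm apart sideways; I used a value in between.
- The trained networks' points scattered by about 5–20 mm, so I used poses fitted to edges in the pictures instead.
- The tool had a lean of up to about 0.03 rad. I allowed for it, and nothing jammed.

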